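# Stand the weighted mills heavy end down

## Robot

A 6-joint arm with a two-finger parallel gripper is mounted at the origin on a cart in front of the work surface, level with it; the furniture and walls round the work are solid. World frame = base frame: x ahead of the robot, y to its left, z up, the work surface at z = 0. Lengths are in m, angles in rad, forces in N, time in s.
With the tool pointing down it reaches from about 0.375 to 0.925 m from the base axis. Payload 5.7 kg.
Tool frame: the origin (TCP) lies between the finger pads; the fingertips stand 8 mm ahead of it and the grasp point (between the pads) lies 11 mm behind it; x points along the fingers, z is the direction in which the jaws open and shut, and the axes are right-handed (so a half turn about x gives the same grasp; the last joint's range is limited). The gripper opens to 85 mm and grips with 20 to 120 N. Pads are 22 mm wide; open, the fingers measure 114 mm over their backs; the gripper's body (76 mm by 85 mm) begins 54 mm behind the grasp point. The pads swing forward as they close: fully open they stand 13 mm farther back than shut.
Start: joints at [-0.115, 0.359, 1.51, -0, 1.272, -0.115], TCP at [0.6, -0, 0.239] pointing down, gripper open.
Joint ranges: [-2.97, 2.97], [-1.01, 2.36], [0.21, 2.38], [-0.96, 4.11], [0.2, 2.71], [-2.98, 2.98]. Speed limits (rad/s): [2.39, 2.39, 3.14, 3.14, 3.14, 3.14].

## Interface

Orientations are given as [roll, pitch, yaw] about the fixed x, y, z axes, in that order (R = Rz(yaw) Ry(pitch) Rx(roll)).
In Python, from plant import env, imaging, job gives the robot as it stands.
- The arm moves only by the tool step_arm, never from a script. Its argument "series" is a list that holds one entry, the list of rows, each a list of 7 numbers: the shift along the tool's x, y, z in units of 30 mm (1.0 is 30 mm), then the turn, a rotation vector about the tool's x, y, z in units of 5 degrees (1.0 is 5 degrees), then the opening, from -1 (shut) to 1 (fully open). In form: [[[dx, dy, dz, ax, ay, az, jaw], ...]]. A call has 1 to 20 rows; each row is the pose to reach, as a shift and turn from the pose commanded when the call began, along the tool's axes at that moment; what a row does not reach only later rows make up. A row lasts 1/10 s, in which the tool goes at most 50 mm and 8.59 degrees, less where a joint would pass 70% of its speed; a pose out of reach is approached as far as the arm can. A call with a gripper value outside its range is refused whole. The fingers move at their own pace and stop on an object; "newtons" is the grip in N (left out, the last holds). Time passes only in rows, so rows that repeat a pose let the fingers close. It gives the time, the measured TCP pose, the force and the opening at its end, in the units of the state.
- env.state(): the state, without advancing time (a new reading comes with each control period).
- imaging.grab_frame(name): name is "side" or "top" or "wrist"; returns the picture (384x512x3 uint8, red, green, blue); there is no depth.
- imaging.calibration(name): a dict with "fx", "fy", "cx", "cy" (pixels), "origin" and "attitude" of the camera in the world; the wrist camera has in their place "tool_from_camera" (4x4, takes a point from camera to tool coordinates, whose origin is the TCP and whose axes are the tool frame's). Camera axes: x right, y up, looking along -z (the intrinsics and any distortion apply to the point x, -y, -z); pixel columns grow to the right and rows downward; lengths in m; the calibration is good to about 2 mm. A picture is of the moment at which its call begins: read the wrist's pose just before it. calibration takes no time and is no camera call.
- job.hand_in(): hands the job in, once; it reports no verdict.
The state is a dict: "time": time; "qpos": joint angles; "joint_vel": joint speeds; "joint_efforts": joint torques, N m; "tool_pos": TCP position; "tool_rot": TCP orientation; "contact_force": force on the tool from outside, world axes, zero at the start; "torque": the same for the moment, N m; "finger_gap": finger opening in m.
Only numpy, scipy, OpenCV 4.12 (cv2) and the standard library are available. Lean on these libraries where they do the work, as an engineer would, in place of code of your own. Each camera call takes 0.05 s, during which the arm holds its last target.

## Task

Each of the two lying wooden mills looks the same at both ends, but one end is weighted. Find out which end of each is heavy, for example by lifting it at mid-length, and stand the mills heavy end down in the two empty bays of the sloping wooden stand, one to a bay, flat on the bay's floor. Leave the tomato, the garlic and the tin where they are.

Things in the scene. Friction and masses are not known exactly. Their poses are not given: they have to be found in the camera images.
- mill_a_mid (a point): Lying mill, wood, steel end caps and mid band, 150 mm long, mirror-symmetric. Point: mid-length on its axis (30 mm up when lying); x runs along it, either way round (says nothing of weight). Each end: flat-ended cap 52 mm across, then a ball-shaped bulb 60 mm across centred 41 mm from this point, then a straight waist 40 mm across over the middle 30 mm. Held lightly by a bulb it swings between the fingers.
- mill_b_mid (a point): Second mill, same shape, point and axes as mill_a. Of both mills: 0.39 to 0.44 kg; hidden ballast in one end (random for each) puts the centre of mass 17 to 39 mm from mid-length towards that end, so that end droops when the mill is lifted at mid-length. On the level worktop it stands on either end; on the stand's slope only on the heavy end, on the light end it topples out towards the robot.
- tray: Light-wood tray of the fixed stand, 100 mm (its x) by 285 mm (its y), tipped 20 degrees about its y so that its -x edge (near the robot) is low; walls 5 mm thick, 13 mm high with the 5 mm floor; three bays in a row along y, each 90 by 88 mm inside. z is square to the tray's floor. Origin: centre of its underside, about 20 mm above the worktop.
- bay_left (a point): Centre of the floor of the empty bay at the tray's +y end, on the floor's top face; axes as the tray's (z square to the sloping floor).
- bay_right (a point): Centre of the floor of the empty bay at the tray's -y end, otherwise as bay_left.
- bay_mid (a point): Centre of the floor of the middle bay, which is taken by a glass jar with a grey lid, 62 mm wide, 90 mm tall, fixed to the tray; axes as the tray's.
- tomato: Tomato, 58 mm wide, 62 mm tall, on the worktop between the mills on the robot's side; origin at the centre of its underside.
- garlic: Garlic bulb, 61 mm wide, 59 mm tall, on the worktop between the mills on the far side; origin at the centre of its underside.
- tin: Flat food tin, 86 mm across, 40 mm tall, on the far side of the worktop; origin at the centre of its underside.

How it is judged:
At the end, for the whole second after the job is handed in: The mills stand at rest in the two empty bays, one in each, square to the sloping floor within 0.12 rad, mid-length 68 to 81 mm above the floor (75 when flat on it) and within 85 mm of the bay's centre point (angle between the x axis of each of mill_a_mid, mill_b_mid and the z axis of tray, either way round below 0.12 rad and (distance between mill_a_mid and bay_left below 0.085 m or distance between mill_a_mid and bay_right below 0.085 m) and z of mill_a_mid in the frame of bay_left between 0.068 and 0.081 m and linear speed of each of mill_a, mill_b below 0.03 m/s and (distance between mill_b_mid and bay_left below 0.085 m or distance between mill_b_mid and bay_right below 0.085 m) and z of mill_b_mid in the frame of bay_left between 0.068 and 0.081 m and distance between mill_a_mid and mill_b_mid above 0.1 m); the robot touches nothing.
It fails at once if the tomato, the garlic or the tin is moved by more than 40 mm (distance of any of tomato, garlic, tin from where it was at the start of the episode above 0.04 m).
It also fails if it takes over 72 s, if anything falls off the work surface, if the arm or the gripper's body presses on something with over 40 N, if the wrist force passes 120 N, or if a joint passes its speed limit or range.

## Working session

There is one attempt and no reset: what is moved stays moved. The work goes in short steps, Python scripts to look and compute and a tool call to move; the robot and the scene stay as the last step left them, time stands still between calls to the robot, and variables do not carry over. Pictures are saved under pics/ and viewed, and the job is handed in when it is done.

Besides the shell and the picture viewer there is one more tool, called after ">>>" as a command line: name --argument value ..., lists and objects as JSON in quotes. step_arm: Moves the arm, as the interface text tells. Its arguments: {"type":"object","properties":{"series":{"type":"array"},"newtons":{"type":"number"}},"required":["series"]}

```bash
ls; mkdir -p pics
python3 - <<'E'
from plant import env, imaging, job
import cv2
print(env.state())
for n in ["side","top","wrist"]:
    im=imaging.grab_frame(n); cv2.imwrite(f"pics/{n}0.png",im[...,::-1]); print(n,imaging.calibration(n))
E
```

```text
pics
{'time': 0.0, 'qpos': array([-1.15121395e-01,  3.59525211e-01,  1.51144787e+00, -8.37362466e-06,
        1.27249190e+00, -1.15080041e-01]), 'joint_vel': array([-1.59109463e-03,  8.50678194e-04,  4.64297263e-05,  1.39905923e-03,
        3.79899807e-04,  3.67554995e-04]), 'joint_efforts': array([ 1.96551155e-03, -5.27614331e+01, -2.78626120e+01, -6.37880498e-05,
        1.32890840e-02, -2.81424428e-05]), 'tool_pos': array([5.99328586e-01, 5.41949640e-05, 2.38435666e-01]), 'tool_rot': array([3.03078492, 1.56892399, 3.03074604]), 'contact_force': array([ 0.04205667, -0.10782678, -0.31102441]), 'torque': array([-0.02707064,  0.02521975,  0.04267139]), 'finger_gap': 0.08578126041488068}
side {'fx': 469.0195250388322, 'fy': 469.0195250388322, 'cx': 253.64810186701712, 'cy': 191.65982244811818, 'origin': array([ 0.10958219, -0.9711968 ,  0.83841291]), 'attitude': array([ 0.9123838 ,  0.0059484 , -0.41911696])}
top {'fx': 492.3899700155263, 'fy': 492.3899700155263, 'cx': 251.04789644177197, 'cy': 194.89622654516677, 'origin': array([ 0.23868779, -0.01883391,  1.62289015]), 'attitude': array([ 0.19345778, -0.01648006, -1.54293357])}
wrist {'fx': 275.72335118577126, 'fy': 275.72335118577126, 'cx': 255.1749122524046, 'cy': 186.4348335680827, 'tool_from_camera': array([[-2.43198353e-04,  3.15654434e-01, -9.48874185e-01,
        -1.35055167e-01],
       [-1.49955315e-04,  9.48874191e-01,  3.15654474e-01,
         8.17162934e-02],
       [ 9.99999959e-01,  2.19055376e-04, -1.83430581e-04,
        -9.87302238e-04],
       [ 0.00000000e+00,  0.00000000e+00,  0.00000000e+00,
         1.00000000e+00]])}
```

View pics/top0.png

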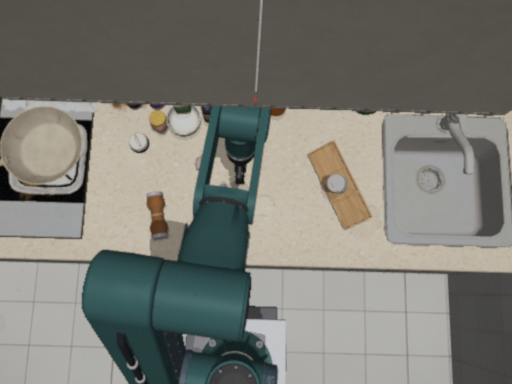

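View pics/side0.png

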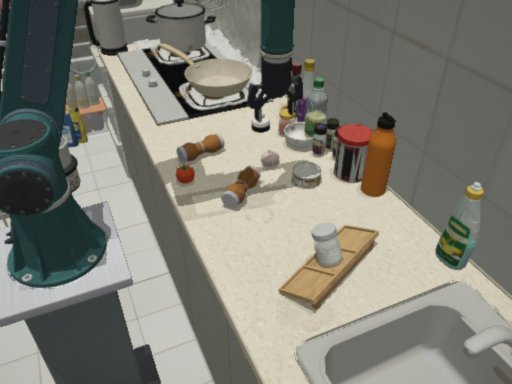

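View pics/wrist0.png

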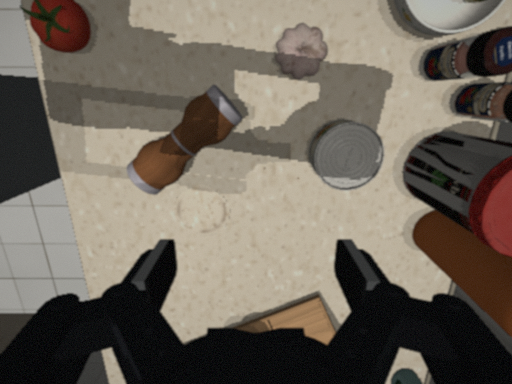

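```bash
cat > h.py <<'E'
import numpy as np, cv2
from scipy.spatial.transform import Rotation as R
from plant import env, imaging, job
def rot(rpy): return R.from_euler('xyz',rpy).as_matrix()
def cam(name,st=None):
    c=imaging.calibration(name)
    K=(c['fx'],c['fy'],c['cx'],c['cy'])
    if name=='wrist':
        T=np.eye(4);T[:3,:3]=rot(st['tool_rot']);T[:3,3]=st['tool_pos']
        T=T@np.array(c['tool_from_camera']); return K,T[:3,3],T[:3,:3]
    return K,np.array(c['origin']),rot(c['attitude'])
def ray(cm,px):
    K,o,A=cm; u,v=px
    d=A@np.array([(u-K[2])/K[0],-(v-K[3])/K[1],-1]); return o,d/np.linalg.norm(d)
def plane(cm,px,z):
    o,d=ray(cm,px); return o+d*(z-o[2])/d[2]
def tri(rs):
    M=np.zeros((3,3));b=np.zeros(3)
    for o,d in rs:
        P=np.eye(3)-np.outer(d,d);M+=P;b+=P@o
    p=np.linalg.solve(M,b); return p,[np.linalg.norm((np.eye(3)-np.outer(d,d))@(p-o)) for o,d in rs]
def proj(cm,p):
    K,o,A=cm; q=A.T@(np.array(p)-o); return np.array([K[2]+K[0]*q[0]/-q[2],K[3]-K[1]*q[1]/-q[2]])
E
python3 - <<'E'
import cv2
for n,(x,y,w,h),s in [("side0",(160,110,230,200),3),("top0",(110,90,280,170),2.8)]:
    im=cv2.imread(f"pics/{n}.png")[y:y+h,x:x+w]
    cv2.imwrite(f"pics/{n}z.png",cv2.resize(im,None,fx=s,fy=s,interpolation=cv2.INTER_CUBIC))
E
```

```text
(no output)
```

View pics/side0z.png

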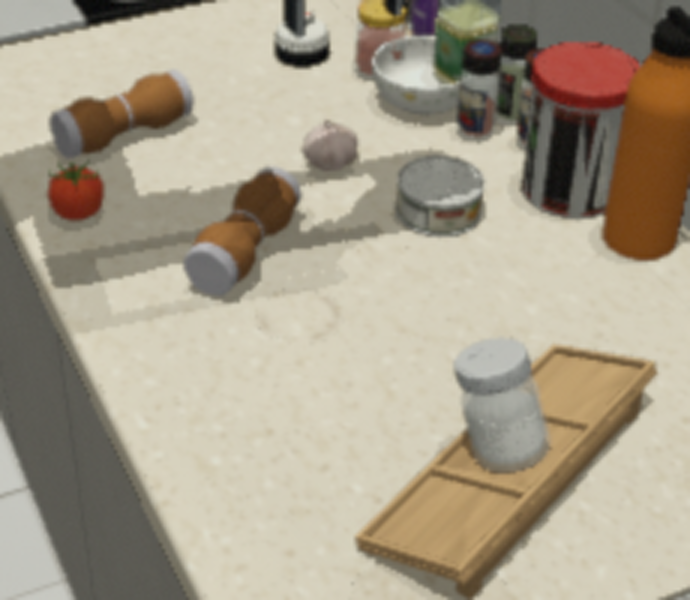

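View pics/top0z.png

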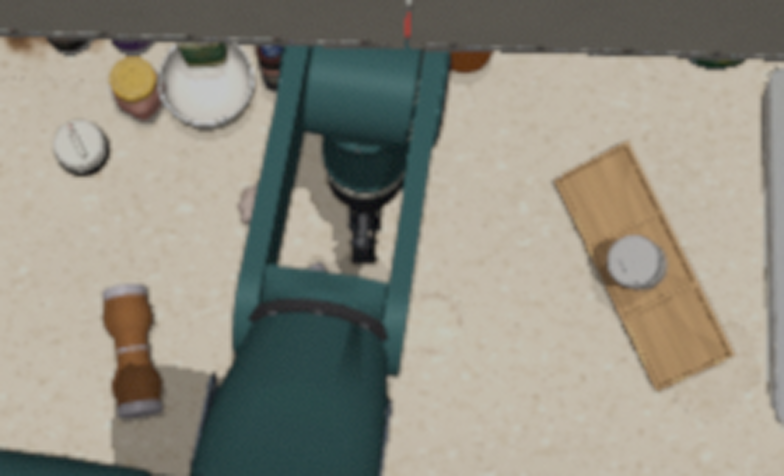

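Run:
```python
from h import *
np.set_printoptions(precision=4,suppress=True)
st=env.state()
S=cam('side');T=cam('top');W=cam('wrist',st)
sz=lambda u,v:(160+u/3,110+v/3); tz=lambda u,v:(110+u/2.8,90+v/2.8)
cs=[(555,347),(655,365),(460,578),(360,541)]
ct=[(555,182),(625,142),(732,355),(655,390)]
P=[]
for a,b in zip(cs,ct):
    p,e=tri([ray(S,sz(*a)),ray(T,tz(*b))]);P.append(p);print(p,e)
P=np.array(P);print([np.linalg.norm(P[i]-P[(i+1)%4]) for i in range(4)],P.mean(0))
# masks
for n,cm,box in [("side",S,None),("top",T,(130,180,180,250)),("wrist",W,(120,70,250,210))]:
    im=cv2.imread(f"pics/{n}0.png");hsv=cv2.cvtColor(im,cv2.COLOR_BGR2HSV)
    m=cv2.inRange(hsv,(3,110,40),(16,255,255))
    nn,l,s,c=cv2.connectedComponentsWithStats(m)
    print(n,[(s[i],c[i]) for i in range(1,nn) if s[i][4]>60])
```

```text
[ 0.6987 -0.2266  0.0125] [np.float64(7.449715050507061e-05), np.float64(7.449715050517632e-05)]
[ 0.7421 -0.3063  0.0416] [np.float64(0.0007682614390207439), np.float64(0.0007682614390205244)]
[ 0.4872 -0.4305  0.0377] [np.float64(0.0022248234519597555), np.float64(0.0022248234519598765)]
[ 0.4488 -0.3471  0.0061] [np.float64(0.0008239357099433277), np.float64(0.0008239357099432984)]
[np.float64(0.09525528692202444), np.float64(0.28363142401799263), np.float64(0.09709226959716165), np.float64(0.27745326788262065)] [ 0.5942 -0.3276  0.0245]
side [(array([ 335,  124,   61,   73, 2150], dtype=int32), array([373.2456, 155.3995])), (array([202, 135,  19,  17, 248], dtype=int32), array([211.4798, 143.3468])), (array([183, 143,  20,  18, 232], dtype=int32), array([192.8405, 150.1078])), (array([176, 166,  18,  17, 233], dtype=int32), array([184.897 , 174.5923])), (array([238, 168,  21,  20, 255], dtype=int32), array([248.8235, 176.7765])), (array([225, 181,  22,  22, 218], dtype=int32), array([238.0138, 189.3394]))]
top [(array([271, 108,  14,   8,  79], dtype=int32), array([276.6709, 111.443 ])), (array([322, 175,  14,  24,  81], dtype=int32), array([327.3827, 186.7037])), (array([147, 196,  17,  18, 246], dtype=int32), array([155.2886, 203.8862])), (array([151, 215,  16,  19, 240], dtype=int32), array([158.0375, 224.4208]))]
wrist [(array([31,  1, 10, 13, 81], dtype=int32), array([34.9753,  7.9259])), (array([  30,    0,   60,   52, 1833], dtype=int32), array([62.9482, 26.6858])), (array([ 174,   94,   60,   59, 1987], dtype=int32), array([201.8022, 124.6241])), (array([ 133,  135,   58,   54, 1899], dtype=int32), array([160.4049, 162.169 ])), (array([ 413,  210,   99,  127, 5825], dtype=int32), array([469.1428, 264.3983])), (array([ 236,  296,  100,   50, 1550], dtype=int32), array([297.7361, 320.6006]))]
```

Run:
```python
from h import *
np.set_printoptions(precision=4,suppress=True)
st=env.state()
S=cam('side');T=cam('top');W=cam('wrist',st)
def show(n,cm,a,b):
    p=plane(cm,a,.03);q=plane(cm,b,.03);d=q-p
    print(n,p,q,'mid',(p+q)/2,'len',np.linalg.norm(d),'ang',np.degrees(np.arctan2(d[1],d[0])))
show('a side',S,(192.84,150.1),(211.5,143.35));show('a top',T,(158.04,224.4),(155.3,203.9))
show('b side',S,(238.0,189.3),(248.8,176.8));show('b wrist',W,(160.4,162.2),(201.8,124.6))
for n,cm,px,z in [('tomS',S,(184.9,174.6),.031),('garS',S,(270,158),.03),('garW',W,(301,50),.03),('tomW',W,(63,27),.031),('tinW',W,(347,154),.04),('tinS',S,(306.5,168),.04)]:
    print(n,plane(cm,px,z))
p,e=tri([ray(S,(160+493/3,110+358/3)),ray(T,(110+637/2.8,90+258/2.8))]);print('lid',p,e)
```

```text
a side [0.4422 0.2633 0.03  ] [0.5102 0.2768 0.03  ] mid [0.4762 0.27   0.03  ] len 0.06933267924536249 ang 11.225747928226207
a top [0.4444 0.2629 0.03  ] [0.5116 0.2762 0.03  ] mid [0.478  0.2696 0.03  ] len 0.06853874448275565 ang 11.165217147746787
b side [0.4945 0.0137 0.03  ] [0.5466 0.0564 0.03  ] mid [0.5205 0.0351 0.03  ] len 0.06730150535489732 ang 39.37847469206143
b wrist [0.4772 0.     0.03  ] [0.533  0.0471 0.03  ] mid [0.5051 0.0236 0.03  ] len 0.07298156366429352 ang 40.180635306772885
tomS [0.3785 0.1437 0.031 ]
garS [0.6462 0.1203 0.03  ]
garW [0.65   0.1296 0.03  ]
tomW [0.387  0.1525 0.031 ]
tinW [0.7109 0.0128 0.04  ]
tinS [0.7151 0.0135 0.04  ]
lid [ 0.5823 -0.306   0.1101] [np.float64(0.003017750965005506), np.float64(0.0030177509650052897)]
```

```bash
cat >> h.py <<'E'
np.set_printoptions(precision=4,suppress=True)
def delta(goal_p,goal_R,st=None,cmd=None):
    """row units from current (measured) pose to goal"""
    st=st or env.state(); Rc=rot(st['tool_rot'])
    t=Rc.T@(np.array(goal_p)-st['tool_pos'])/0.03
    r=np.degrees(R.from_matrix(Rc.T@goal_R).as_rotvec())/5
    return np.round(t,2),np.round(r,2)
def Rdown(jawdeg,tilt=0):
    """tool x down, tool z (jaw) at yaw jawdeg"""
    x=np.array([0,0,-1.]);a=np.radians(jawdeg);z=np.array([np.cos(a),np.sin(a),0]);y=np.cross(z,x)
    return np.c_[x,y,z]
def snap(n,fn,box=None,s=1):
    st=env.state(); im=imaging.grab_frame(n)[...,::-1].copy(); cv2.imwrite(f'pics/{fn}_raw.png',im)
    if box: x,y,w,h=box; im=im[y:y+h,x:x+w]
    cv2.imwrite(f'pics/{fn}.png',cv2.resize(im,None,fx=s,fy=s,interpolation=cv2.INTER_CUBIC)); return st
E
python3 - <<'E'
from h import *
st=env.state();Rc=rot(st['tool_rot']);print(Rc)
z=Rc[:,2];print('jaw yaw',np.degrees(np.arctan2(z[1],z[0])))
for j in (-50,130): print(j,delta([0.50,0.025,0.20],Rdown(j)))
for j in (26,-154): print(j,delta([0.50,0.025,0.20],Rdown(j)))
E
```

```text
[[-0.0014 -0.      1.    ]
 [ 0.0001  1.      0.    ]
 [-1.      0.0001 -0.0014]]
jaw yaw 0.002862056253592979
-50 (array([ 1.29,  0.83, -3.31]), array([10.  , -0.02,  0.01]))
130 (array([ 1.29,  0.83, -3.31]), array([-26.  ,  -0.01,  -0.02]))
26 (array([ 1.29,  0.83, -3.31]), array([-5.2 , -0.02, -0.01]))
-154 (array([ 1.29,  0.83, -3.31]), array([30.8 , -0.01,  0.02]))
```

>>> step_arm --series '[[[0.4,0.3,-1.1,1.7,0,0,1],[0.8,0.6,-2.2,3.4,0,0,1],[1.2,0.83,-3.3,5.1,0,0,1],[1.2,0.83,-3.3,6.8,0,0,1],[1.2,0.83,-3.3,8.5,0,0,1],[1.2,0.83,-3.3,10,0,0,1],[1.2,0.83,-3.3,10,0,0,1],[1.2,0.83,-3.3,10,0,0,1]]]'

```text
time: 0.95
tool_pos: [0.5009, 0.0249, 0.2032]
tool_rot: [-2.363, 1.57, 3.051]
contact_force: [-0.0, 0.3, 0.3]
finger_gap: 0.0855
```

Run:
```python
from h import *
st=snap('wrist','w1'); snap('side','s1',(160,110,230,200),3)
print(st['tool_pos'],rot(st['tool_rot']),st['contact_force'],st['torque'])
im=cv2.imread('pics/w1_raw.png');hsv=cv2.cvtColor(im,cv2.COLOR_BGR2HSV)
m=cv2.inRange(hsv,(3,110,40),(16,255,255));W=cam('wrist',st)
nn,l,s,c=cv2.connectedComponentsWithStats(m)
for i in range(1,nn):
    if s[i][4]>500: print(s[i],c[i],plane(W,c[i],.03))
```

```text
[0.5009 0.0249 0.2032] [[-0.0004  0.7638  0.6455]
 [ 0.      0.6455 -0.7638]
 [-1.     -0.0003 -0.0003]] [-0.0211  0.3261  0.3375] [ 0.0102 -0.029   0.0537]
[  25    0   69   46 2223] [57.762  17.3761] [0.4921 0.2717 0.03  ]
[   0   30   71   77 3729] [34.5578 71.5833] [0.4319 0.2668 0.03  ]
[ 235  107   52   58 2452] [260.2325 132.7949] [0.5349 0.0478 0.03  ]
[  78  148   54   49 1575] [106.4698 171.374 ] [0.3866 0.155  0.03  ]
[ 237  168   47   54 2094] [259.8467 195.1566] [0.4788 0.0004 0.03  ]
[ 444  177   68  175 2792] [486.8721 260.1347] [ 0.6002 -0.282   0.03  ]
```

View pics/w1.png

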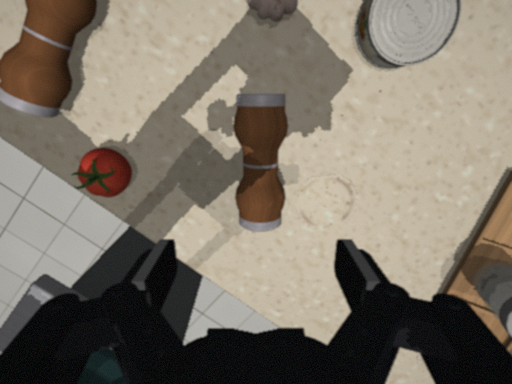

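Run:
```python
from h import *
S=cam('side');print(proj(S,[.506,.024,.03]),proj(S,[.5373,.0504,.03]),proj(S,[.4747,-.0025,.03]))
print(delta([0.5373,0.0504,0.018],Rdown(-50)))
```

```text
[240.3328 186.3063] [246.723  178.6744] [233.6727 194.2965]
(array([6.17, 1.48, 0.13]), array([ 0.03, -0.  ,  0.  ]))
```

View pics/s1.png

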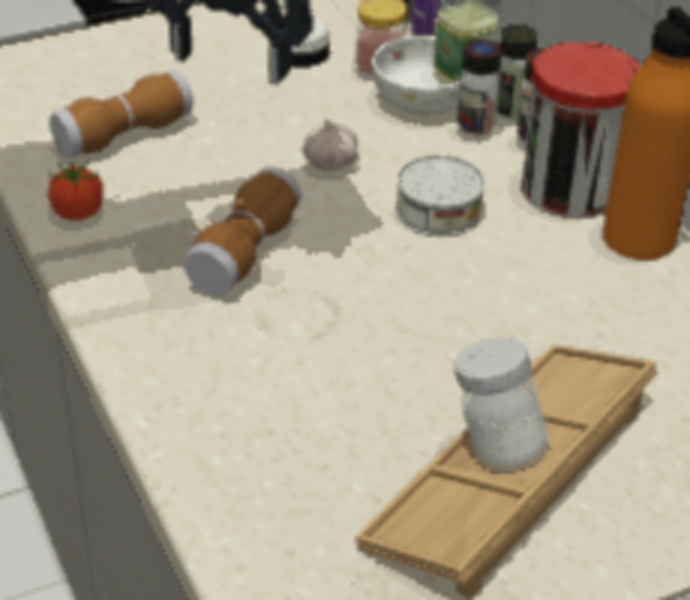

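Run:
```python
from h import *
S=cam('side')
for u,v in [(248,226),(266,203)]: print(plane(S,(160+u/3,110+v/3),.03))
st=env.state();W=cam('wrist',st)
print(plane(W,(262,166),.045), plane(W,(261,98),.03),plane(W,(260,227),.03))
```

```text
[0.5139 0.0255 0.03  ]
[0.5445 0.0526 0.03  ]
[0.5103 0.0244 0.045 ] [0.5635 0.0709 0.03  ] [ 0.447 -0.027  0.03 ]
```

>>> step_arm --series '[[[1.5,0.8,0.1,0,0,0,1],[3,1.6,0.1,0,0,0,1],[4.5,1.6,0.1,0,0,0,1],[5.5,1.6,0.1,0,0,0,1],[6.15,1.6,0.1,0,0,0,1],[6.15,1.6,0.1,0,0,0,1],[6.15,1.6,0.1,0,0,0,1]]]' --newtons 20

```text
time: 1.75
tool_pos: [0.5398, 0.0534, 0.0189]
tool_rot: [-2.271, 1.57, 3.141]
contact_force: [-0.0, 0.3, 0.5]
finger_gap: 0.0856
```

Run:
```python
from h import *
snap('side','s2',(190,90,150,130),5);st=snap('wrist','w2')
print(st['contact_force'],st['torque'])
```

```text
[-0.7883  0.0241  0.3937] [-0.0375 -0.0351  0.0107]
```

View pics/s2.png

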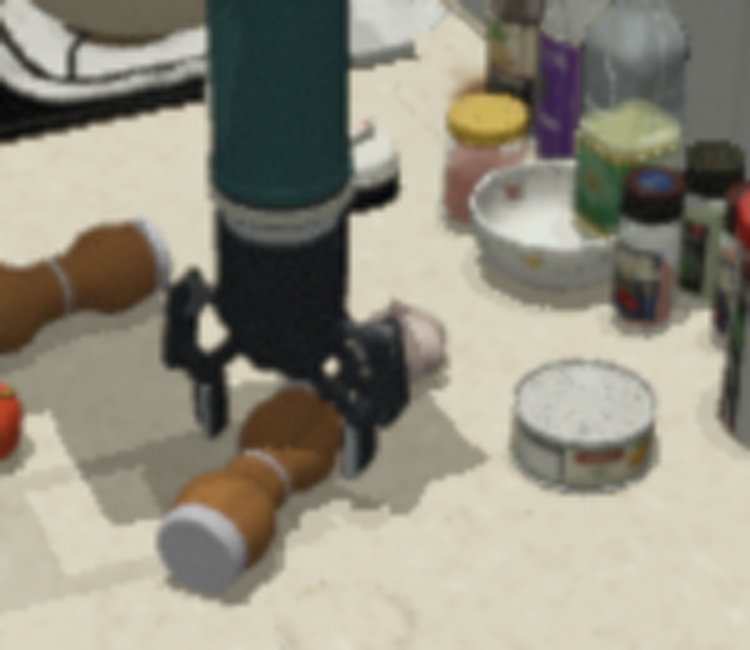

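View pics/w2.png

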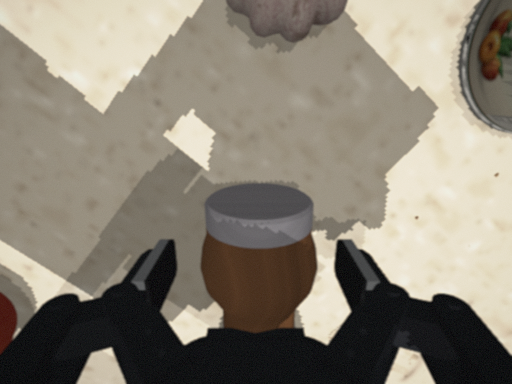

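>>> step_arm --series '[[[0,0,0,0,0,0,-1],[0,0,0,0,0,0,-1],[0,0,0,0,0,0,-1],[0,0,0,0,0,0,-1],[0,0,0,0,0,0,-1],[0,0,0,0,0,0,-1]]]' --newtons 20

```text
time: 2.45
tool_pos: [0.5408, 0.0534, 0.0201]
tool_rot: [0.835, 1.568, -0.037]
contact_force: [0.5, 0.1, 6.7]
finger_gap: 0.0589
```

>>> step_arm --series '[[[-0.3,0,0,0,0,0,-1],[-0.6,0,0,0,0,0,-1],[-0.8,0,0,0,0,0,-1],[-0.8,0,0,0,0,0,-1],[-0.8,0,0,0,0,0,-1]]]'

```text
time: 2.95
tool_pos: [0.5397, 0.0535, 0.043]
tool_rot: [0.947, 1.571, 0.074]
contact_force: [-0.4, 0.1, -4.2]
finger_gap: 0.059
```

Run:
```python
from h import *
st=snap('side','s3',(190,90,150,130),5)
print(st['contact_force'],st['torque'],st['finger_gap'],st['tool_pos'])
F=[]
for i in range(4):
    imaging.grab_frame('side'); s=env.state(); F.append(np.r_[s['contact_force'],s['torque']])
print(np.mean(F,0),np.std(F,0))
```

```text
[-0.4063  0.1171 -4.1598] [ 0.0694 -0.077  -0.033 ] 0.05901561810375368 [0.5397 0.0535 0.043 ]
[-0.0709 -0.0183 -4.4126 -0.0014 -0.0267  0.0296] [0.1683 0.4682 0.1565 0.014  0.0146 0.0191]
```

View pics/s3.png

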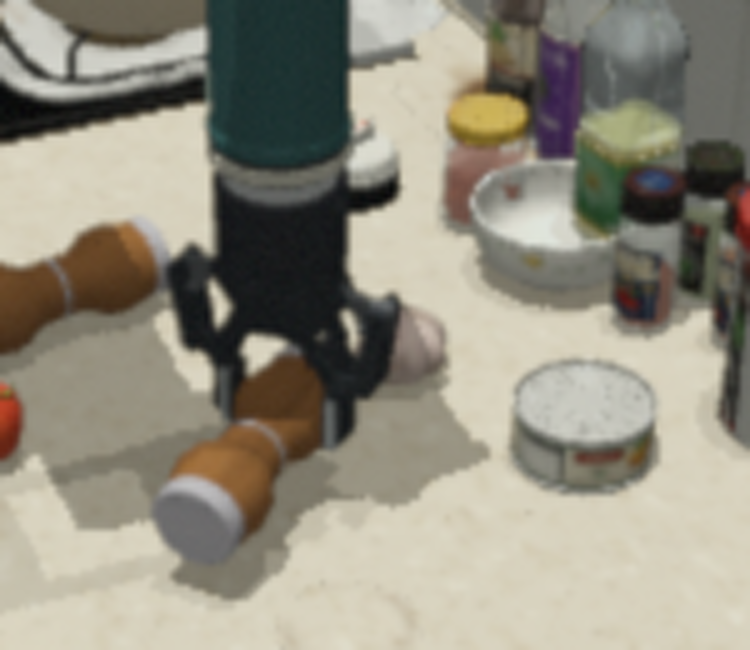

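>>> step_arm --series '[[[0.4,0,0,0,0,0,-1],[0.75,0,0,0,0,0,-1],[0.78,0,0,0,0,0,-1],[0.78,0,0,0,0,0,1],[0.78,0,0,0,0,0,1],[0.78,0,0,0,0,0,1],[0.78,0,0,0,0,0,1],[0.78,-0.7,0,0,0,0,1],[0.78,-1.4,0,0,0,0,1],[0.78,-2.1,0,0,0,0,1],[0.78,-2.75,0,0,0,0,1],[0.78,-2.75,0,0,0,0,1],[0.78,-2.75,0,0,0,0,1]]]'

```text
time: 4.5
tool_pos: [0.4769, 0.0003, 0.0196]
tool_rot: [0.881, 1.57, 0.008]
contact_force: [0.1, 0.6, 0.6]
finger_gap: 0.0851
```

Run:
```python
from h import *
st=snap('wrist','w4')
print(st['contact_force'],st['torque'],st['finger_gap'],st['tool_pos'])
```

```text
[0.1239 0.5877 0.5977] [-0.0069 -0.0329 -0.0331] 0.08511992558063325 [0.4769 0.0003 0.0196]
```

View pics/w4.png

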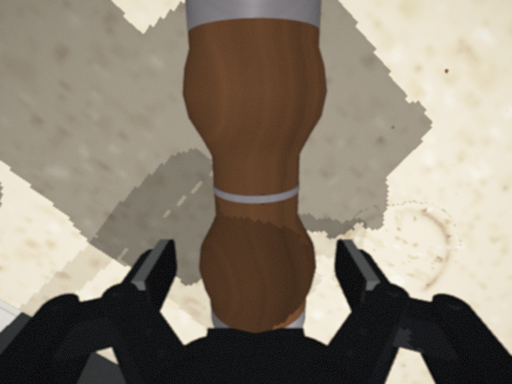

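>>> step_arm --series '[[[0,0,0,0,0,0,-1],[0,0,0,0,0,0,-1],[0,0,0,0,0,0,-1],[0,0,0,0,0,0,-1],[0,0,0,0,0,0,-1],[0,0,0,0,0,0,-1],[-0.3,0,0,0,0,0,-1],[-0.6,0,0,0,0,0,-1],[-0.8,0,0,0,0,0,-1],[-0.8,0,0,0,0,0,-1],[-0.8,0,0,0,0,0,-1]]]' --newtons 20

```text
time: 5.65
tool_pos: [0.476, 0.0002, 0.0436]
tool_rot: [-1.704, 1.57, -2.576]
contact_force: [-0.3, -1.0, -2.4]
finger_gap: 0.0589
```

Run:
```python
from h import *
F=[]
st=snap('side','s5',(190,90,150,130),5)
for i in range(4):
    imaging.grab_frame('side'); s=env.state(); F.append(np.r_[s['contact_force'],s['torque']])
print(np.mean(F,0),np.std(F,0),s['finger_gap'])
```

```text
[-1.1135 -1.2664 -1.7634 -0.1993  0.156  -0.0281] [0.4574 0.1931 0.7073 0.0286 0.0118 0.0172] 0.058620049021501495
```

View pics/s5.png

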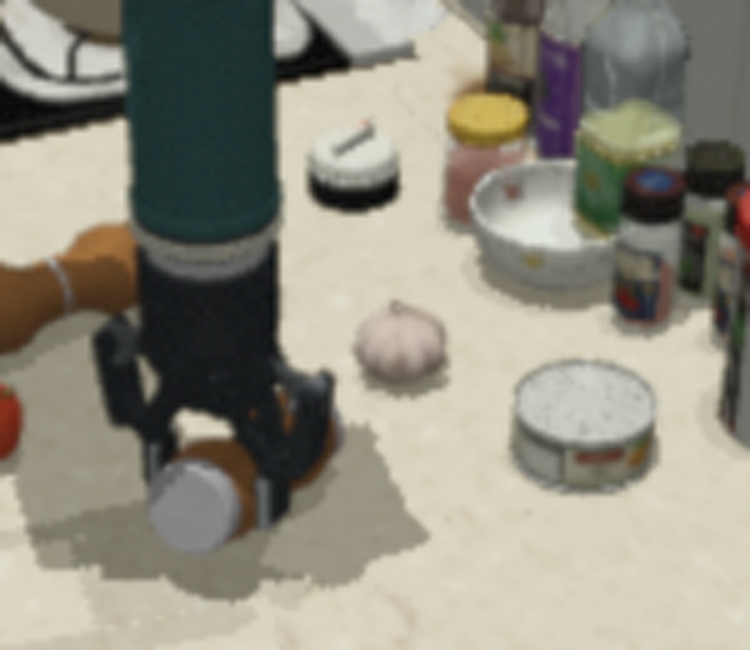

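>>> step_arm --series '[[[-0.5,0,0,0,0,0,-1],[-1,0,0,0,0,0,-1],[-1.5,0,0,0,0,0,-1],[-2,0,0,0,0,0,-1],[-2.5,0,0,0,0,0,-1],[-3,0,0,0,0,0,-1],[-3.5,0,0,0,0,0,-1],[-4,0,0,0,0,0,-1],[-4.5,0,0,0,0,0,-1],[-5,0,0,0,0,0,-1],[-5,0,0,0,0,0,-1],[-5,0,0,0,0,0,-1],[-5,0,0,0,0,0,-1]]]'

```text
time: 7.2
tool_pos: [0.4756, 0.0006, 0.1923]
tool_rot: [-2.452, 1.569, 2.959]
contact_force: [-0.0, -0.5, -3.7]
finger_gap: 0.0587
```

Run:
```python
from h import *
F=[]
st=snap('side','s6',(160,60,180,150),4);st=snap('wrist','w6')
for i in range(3):
    imaging.grab_frame('side'); s=env.state(); F.append(np.r_[s['contact_force'],s['torque']])
print(np.mean(F,0),np.std(F,0),s['finger_gap'],s['tool_pos'])
```

```text
[ 0.1575 -0.2771 -4.2596 -0.0137 -0.0006  0.0235] [0.435  0.1658 0.3792 0.0205 0.0325 0.0221] 0.05896012604566056 [0.4761 0.0005 0.1928]
```

View pics/s6.png

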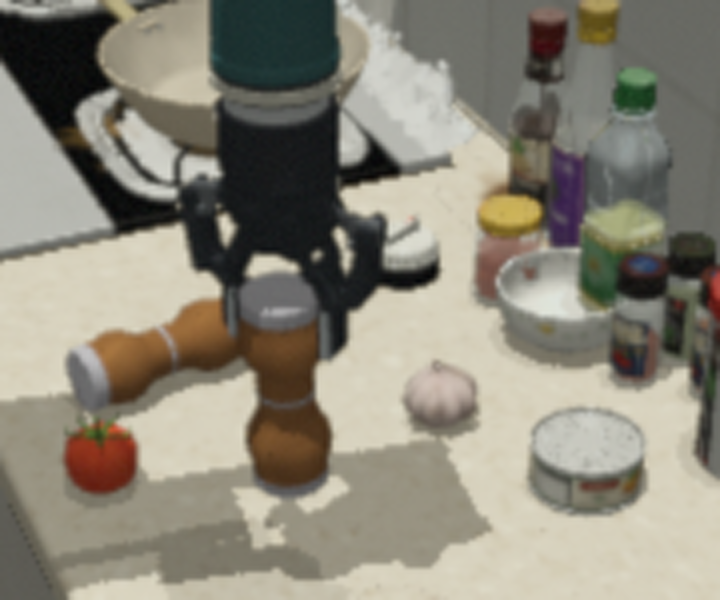

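View pics/w6.png

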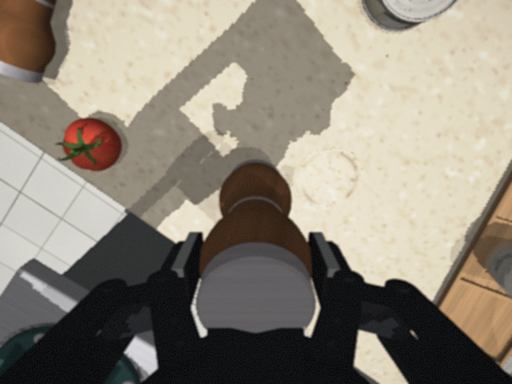

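Run:
```python
from h import *
print(env.state()['qpos'])
print(delta([0.65,-0.23,0.27],Rdown(26)))
```

```text
[-0.1442  0.2346  1.8271  0.      1.0811  0.7284]
(array([-2.58, -0.5 ,  9.61]), array([-15.2 ,  -0.01,   0.  ]))
```

>>> step_arm --series '[[[-0.5,0,0,0,0,0,-1],[-1,0,0.3,-0.5,0,0,-1],[-1.5,0,0.8,-1.5,0,0,-1],[-2,0,1.6,-2.5,0,0,-1],[-2.5,0,2.4,-3.5,0,0,-1],[-2.6,-0.1,3.2,-4.7,0,0,-1],[-2.6,-0.1,4,-6,0,0,-1],[-2.6,-0.2,4.8,-7.3,0,0,-1],[-2.6,-0.2,5.6,-8.6,0,0,-1],[-2.6,-0.3,6.4,-9.9,0,0,-1],[-2.6,-0.3,7.2,-11.2,0,0,-1],[-2.6,-0.4,8,-12.4,0,0,-1],[-2.6,-0.5,8.6,-13.5,0,0,-1],[-2.6,-0.5,9.1,-14.4,0,0,-1],[-2.6,-0.5,9.4,-15,0,0,-1],[-2.6,-0.5,9.6,-15.2,0,0,-1],[-2.6,-0.5,9.6,-15.2,0,0,-1],[-2.6,-0.5,9.6,-15.2,0,0,-1],[-2.6,-0.5,9.6,-15.2,0,0,-1]]]' --newtons 60

```text
time: 9.35
tool_pos: [0.6497, -0.2293, 0.2713]
tool_rot: [2.136, 1.57, 2.59]
contact_force: [0.3, 0.1, -4.6]
finger_gap: 0.0573
```

Run:
```python
from h import *
st=snap('side','s7',(230,110,180,200),3);st=snap('wrist','w7');snap('top','t7',(110,90,280,170),2.8)
print(st['tool_pos'],st['contact_force'],st['torque'],st['finger_gap'],st['qpos'])
```

```text
[ 0.6497 -0.2293  0.2714] [-0.2396 -0.1541 -3.9241] [0.0406 0.0699 0.0109] 0.05740409947099434 [-0.4394  0.4652  1.2576  0.0001  1.4193 -0.8931]
```

View pics/s7.png

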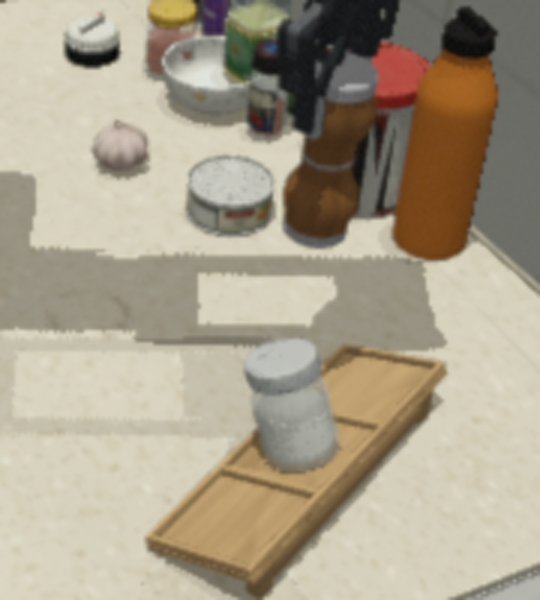

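View pics/w7.png

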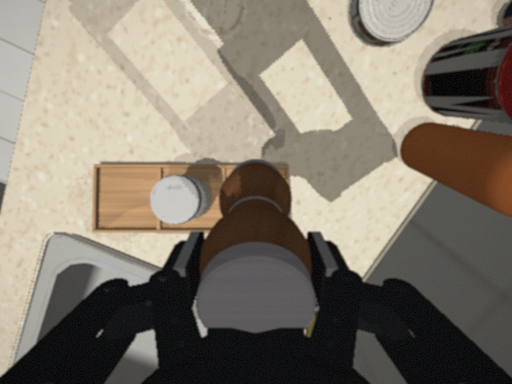

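View pics/t7.png

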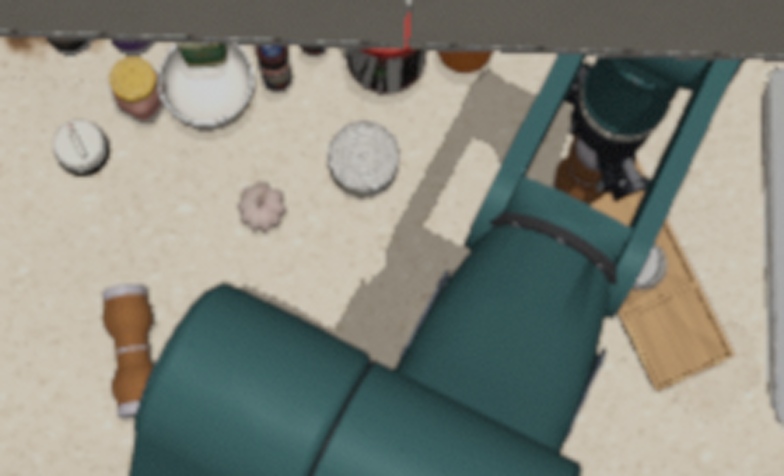

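Run:
```python
import cv2
im=cv2.imread('pics/w7_raw.png')[140:250,70:310]
cv2.imwrite('pics/w7z.png',cv2.resize(im,None,fx=3.3,fy=3.3,interpolation=cv2.INTER_CUBIC))
```

```text
(no output)
```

View pics/w7z.png

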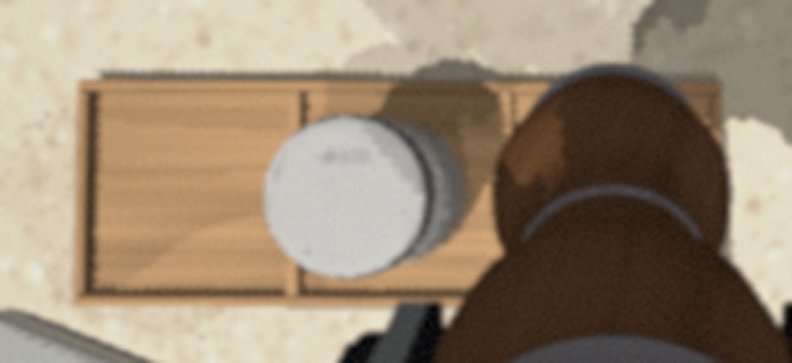

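Run:
```python
from h import *
S=cam('side');T=cam('top');W=cam('wrist',env.state())
sz=lambda u,v:(160+u/3,110+v/3); tz=lambda u,v:(110+u/2.8,90+v/2.8); wz=lambda u,v:(70+u/3.3,140+v/3.3)
for n,a,b,c in [('P0',(555,347),(555,182),(721,81)),('P2',(460,578),(732,355),(77,302)),('P3',(360,541),(655,390),(81,82))]:
    print(n,'SW',*tri([ray(S,sz(*a)),ray(W,wz(*c))]));print('  TW',*tri([ray(T,tz(*b)),ray(W,wz(*c))]));print('  all',*tri([ray(S,sz(*a)),ray(W,wz(*c)),ray(T,tz(*b))]))
# given-model prediction: rim heights low ~0.015, high 0.049
for n,c,z in [('P0',(721,81),.015),('P2',(77,302),.049),('P3',(81,82),.015)]: print(n,plane(W,wz(*c),z))
for n,c,z in [('P0',(555,182),.015),('P1',(625,142),.049),('P2',(732,355),.049),('P3',(655,390),.015)]: print('top',n,plane(T,tz(*c),z))
for n,c,z in [('P0',(555,347),.015),('P1',(655,365),.049),('P2',(460,578),.049),('P3',(360,541),.015)]: print('side',n,plane(S,sz(*c),z))
```

```text
P0 SW [ 0.7012 -0.2228  0.0083] [np.float64(0.00039151292326164785), np.float64(0.000391512923261638)]
  TW [ 0.711  -0.2311 -0.0336] [np.float64(0.0017289973285610906), np.float64(0.0017289973285610654)]
  all [ 0.7001 -0.2246  0.0101] [np.float64(0.00024244226202726988), np.float64(0.0023590250028621288), np.float64(0.002425739746782429)]
P2 SW [ 0.4829 -0.4328  0.0416] [np.float64(0.00018107336019764305), np.float64(0.00018107336019776947)]
  TW [ 0.4865 -0.4272  0.0502] [np.float64(0.0011796267143920523), np.float64(0.0011796267143920854)]
  all [ 0.4851 -0.4314  0.0418] [np.float64(0.0021446473948512194), np.float64(0.0022231018195257666), np.float64(0.0037092364295809666)]
P3 SW [ 0.4449 -0.349   0.0104] [np.float64(0.001794782066007569), np.float64(0.001794782066007492)]
  TW [ 0.4476 -0.344   0.0199] [np.float64(0.0005602653518575251), np.float64(0.0005602653518574492)]
  all [ 0.4465 -0.3478  0.0104] [np.float64(0.0019385899790418694), np.float64(0.0029278386080335587), np.float64(0.0028747582363766663)]
P0 [ 0.6994 -0.2215  0.015 ]
P2 [ 0.4854 -0.4271  0.049 ]
P3 [ 0.4453 -0.3459  0.015 ]
top P0 [ 0.6981 -0.2263  0.015 ]
top P1 [ 0.7405 -0.3053  0.049 ]
top P2 [ 0.4875 -0.4284  0.049 ]
top P3 [ 0.4485 -0.3455  0.015 ]
side P0 [ 0.6968 -0.2289  0.015 ]
side P1 [ 0.7354 -0.3123  0.049 ]
side P2 [ 0.4796 -0.4378  0.049 ]
side P3 [ 0.4444 -0.3536  0.015 ]
```

```bash
cat >> h.py <<'E'
a=np.radians(25.8);yt=np.array([np.cos(a),np.sin(a),0]);xt=np.array([np.sin(a),-np.cos(a),0])
n=np.cos(np.radians(20))*np.array([0,0,1.])-np.sin(np.radians(20))*xt
fc=np.array([.5932,-.3305,.0245]);BL=fc+.0933*yt;BR=fc-.0933*yt
Rt=np.c_[-n,np.cross(yt,-n),yt]
E
python3 - <<'E'
from h import *
print(n,BL,BR)
for h in (.165,.135,.107): print(h,BL+h*n,delta(BL+h*n,Rt))
E
```

```text
[-0.1489  0.3079  0.9397] [ 0.6772 -0.2899  0.0245] [ 0.5092 -0.3711  0.0245]
0.165 [ 0.6526 -0.2391  0.1795] (array([ 3.07, -0.33, -0.06]), array([ 0.04,  0.01, -4.  ]))
0.135 [ 0.6571 -0.2483  0.1514] (array([ 4.01, -0.67, -0.06]), array([ 0.04,  0.01, -4.  ]))
0.107 [ 0.6613 -0.2569  0.125 ] (array([ 4.88, -0.99, -0.06]), array([ 0.04,  0.01, -4.  ]))
```

>>> step_arm --series '[[[0.4,0,0,0,0,-0.5,-1],[0.8,-0.1,0,0,0,-1.1,-1],[1.2,-0.1,0,0,0,-1.7,-1],[1.6,-0.2,0,0,0,-2.3,-1],[2,-0.2,0,0,0,-2.9,-1],[2.4,-0.3,0,0,0,-3.5,-1],[2.8,-0.3,-0.06,0,0,-4,-1],[3.07,-0.33,-0.06,0,0,-4,-1],[3.07,-0.33,-0.06,0,0,-4,-1],[3.07,-0.33,-0.06,0,0,-4,-1],[3.07,-0.33,-0.06,0,0,-4,-1]]]' --newtons 60

```text
time: 10.6
tool_pos: [0.6539, -0.2402, 0.1804]
tool_rot: [-1.566, 1.221, -1.113]
contact_force: [0.5, -0.3, -3.9]
finger_gap: 0.057
```

Run:
```python
from h import *
st=snap('side','s8',(230,110,180,200),3);st=snap('wrist','w8')
print(st['tool_pos'],rot(st['tool_rot'])[:,0],st['contact_force'],st['torque'],st['finger_gap'],st['qpos'])
print(delta(BL+.107*n,Rt,st))
```

```text
[ 0.6537 -0.2402  0.1804] [ 0.1513 -0.3078 -0.9393] [-0.128  -0.3326 -4.1401] [0.4365 0.2596 0.0064] 0.05720807674181411 [-0.3234  0.4555  1.5732 -0.3198  0.887  -0.6014]
(array([ 1.94,  0.06, -0.02]), array([0.03, 0.03, 0.01]))
```

View pics/s8.png

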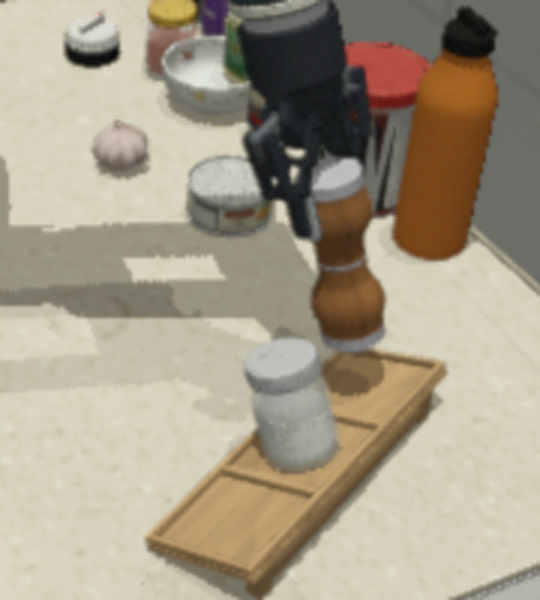

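View pics/w8.png

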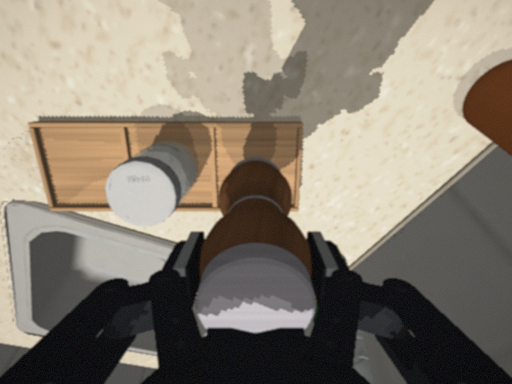

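>>> step_arm --series '[[[0.4,0,0,0,0,0,-1],[0.8,0,0,0,0,0,-1],[1.2,0,0,0,0,0,-1],[1.5,0.03,0,0,0,0,-1],[1.7,0.06,0,0,0,0,-1],[1.7,0.06,0,0,0,0,-1],[1.7,0.06,0,0,0,0,-1]]]'

```text
time: 11.4
tool_pos: [0.6592, -0.2536, 0.1305]
tool_rot: [-1.574, 1.222, -1.12]
contact_force: [-2.1, 0.9, -0.1]
finger_gap: 0.0573
```

Run:
```python
from h import *
st=snap('side','s9',(260,110,140,150),4);st=snap('wrist','w9')
print(st['tool_pos'],st['contact_force'],st['torque'],delta(BL+.105*n,Rt,st))
```

```text
[ 0.6593 -0.2536  0.1305] [-2.4432  1.1096 -1.3492] [ 0.3151  0.5574 -0.1957] (array([ 0.28, -0.06,  0.01]), array([ 0.04,  0.  , -0.01]))
```

View pics/s9.png

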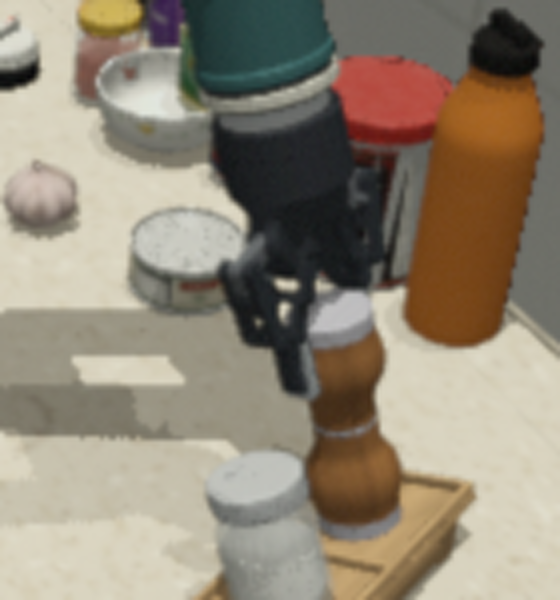

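View pics/w9.png

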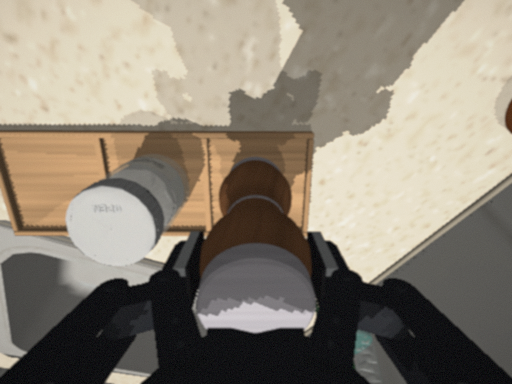

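Run:
```python
from h import *
S=cam('side');W=cam('wrist',env.state())
q=lambda p:(proj(S,p)-[260,110])*4
t=env.state()['tool_pos']
print('tcp axis h',(t-BL)@n,(t-BL)@xt,(t-BL)@yt)
for h in (0,8,75,83,116,124,150,158): print(h,q(BL+h/1000*n),proj(W,BL+h/1000*n))
for sx in (-1,1):
  for sy in (-1,1): print(q(BL+.008*n+sx*.05*np.cross(yt,n)+sy*.0465*yt),proj(W,BL+.008*n+sx*.05*np.cross(yt,n)+sy*.0465*yt))
F=[]
for i in range(4):
    imaging.grab_frame('side'); s=env.state(); F.append(np.r_[s['contact_force'],s['torque']])
print(np.mean(F,0))
```

```text
tcp axis h 0.11348667656000071 -0.04038377014679918 -0.0002857789381083493
0 [368.4611 519.5333] [256.0397 187.2003]
8 [366.1112 508.799 ] [256.0704 189.9519]
75 [345.9144 416.5413] [256.4242 221.5682]
83 [343.4394 405.2357] [256.4828 226.8054]
116 [333.0815 357.9216] [256.7861 253.9228]
124 [330.5339 346.2842] [256.8794 262.2625]
150 [322.153  308.0007] [257.2641 296.6433]
158 [319.5426 296.0769] [257.4164 310.2537]
[258.9042 534.945 ] [202.6899 135.3134]
[337.4041 458.8181] [309.906  135.6508]
[398.0651 564.4329] [208.4797 237.9542]
[474.533  482.3568] [303.2049 238.1972]
[-2.1789  0.9768 -1.5049  0.3627  0.5244 -0.1364]
```

Run:
```python
from h import *
S=cam('side')
# s9: bottom (360,515) top (340,310); 4x,(260,110). s8 3x (230,110). s7 
for name,tp,s,off,a,b in [('s9',[.6593,-.2536,.1305],4,(260,110),(360,515),(340,310)),('s8',[.6537,-.2402,.1804],3,(230,110),(352,335),(338,175)),('s7',[.6497,-.2293,.2714],3,(230,110),(318,232),(352,80))]:
    tx=np.array([0,0,-1]) if name=='s7' else -n
    c=np.array(tp)-tx*.011
    print(name,'obs slope',(a[0]-b[0])/(a[1]-b[1]))
    for ph in (-10,0,5,10,15,20):
        p=np.radians(ph);d=np.cos(p)*np.array([0,0,1.])-np.sin(p)*xt
        B=(proj(S,c-.116*d)-off)*s;Tp=(proj(S,c+.034*d)-off)*s;print(ph,B,Tp,(B-Tp)[0]/(B-Tp)[1])
```

```text
s9 obs slope 0.0975609756097561
-10 [281.1445 472.8693] [342.5034 304.7487] -0.36496969299689674
0 [307.7085 488.5709] [333.9183 300.1772] -0.13912255541756458
5 [321.4212 495.0048] [329.5528 298.4196] -0.041364218908459434
10 [335.3108 500.4208] [325.1853 297.032 ] 0.04978395497231254
15 [349.2904 504.7686] [320.8508 296.0236] 0.13624100570361228
20 [363.2696 508.0019] [316.5834 295.4004] 0.21959456290541676
s8 obs slope 0.0875
-10 [292.316  302.5271] [338.4786 168.7695] -0.34512116412078647
0 [312.556  314.1186] [331.926  165.4194] -0.13026275372234958
5 [323.0014 318.7928] [328.596 164.162] -0.03617986623732407
10 [333.5803 322.6647] [325.2658 163.1957] 0.05213857041437921
15 [344.2266 325.6969] [321.9621 162.5267] 0.1364493876804829
20 [354.8716 327.8556] [318.711  162.1589] 0.2182342449241015
s7 obs slope -0.2236842105263158
-10 [295.213  210.3704] [343.9814  60.5912] -0.3256017151079376
0 [316.4055 221.7322] [337.0869  57.359 ] -0.12581963094843904
5 [327.3513 226.1695] [333.5827  56.2067] -0.03666313827922507
10 [338.4439 229.7233] [330.0782  55.375 ] 0.04798222658967517
15 [349.6147 232.3565] [326.6015  54.8687] 0.12966065623883402
20 [360.7926 234.0359] [323.1801  54.6902] 0.20972080082216354
```

```bash
cat >> h.py <<'E'
def Rtilt(deg,jr=1):
    p=np.radians(deg);d=np.cos(p)*np.array([0,0,1.])-np.sin(p)*xt
    return np.c_[-d,np.cross(yt,-d),yt]
E
python3 - <<'E'
from h import *
Rg=Rtilt(27.5)
for h in (.135,.124,.117): g=BL+h*n+Rg[:,0]*.004; print(h,g,delta(g,Rg))
E
```

```text
0.135 [ 0.6579 -0.25    0.1478] (array([-0.59, -0.07,  0.  ]), array([ 0.04,  0.02, -1.5 ]))
0.124 [ 0.6595 -0.2534  0.1375] (array([-0.22, -0.07, -0.  ]), array([ 0.04,  0.02, -1.5 ]))
0.117 [ 0.6606 -0.2555  0.1309] (array([ 0.01, -0.07, -0.  ]), array([ 0.04,  0.02, -1.5 ]))
```

>>> step_arm --series '[[[-0.3,0,0,0,0,0,-1],[-0.6,0,0,0,0,0,-1],[-0.6,-0.05,0,0,0,-0.5,-1],[-0.6,-0.07,0,0,0,-1,-1],[-0.6,-0.07,0,0,0,-1.5,-1],[-0.6,-0.07,0,0,0,-1.5,-1],[-0.6,-0.07,0,0,0,-1.5,-1],[-0.6,-0.07,0,0,0,-1.5,-1]]]'

```text
time: 12.5
tool_pos: [0.6586, -0.2501, 0.1491]
tool_rot: [-1.569, 1.091, -1.115]
contact_force: [-0.3, -0.2, -2.9]
finger_gap: 0.0573
```

Run:
```python
from h import *
st=snap('side','s10',(260,110,140,150),4);st=snap('wrist','w10')
print(st['tool_pos'],st['contact_force'],st['torque'],st['qpos'])
S=cam('side')
Rg=Rtilt(27.5);c=st['tool_pos']-Rg[:,0]*.004
for ph in (15,20,25):
        p=np.radians(ph);d=np.cos(p)*np.array([0,0,1.])-np.sin(p)*xt;off=(260,110);s=4
        B=(proj(S,c-.116*d)-off)*s;Tp=(proj(S,c+.034*d)-off)*s;print(ph,B,Tp,(B-Tp)[0]/(B-Tp)[1])
for h in (.124,.118,.117): g=BL+h*n+Rg[:,0]*.004; print(h,g,delta(g,Rg,st))
```

```text
[ 0.6585 -0.2503  0.149 ] [-0.0635  0.4397 -4.2252] [0.4936 0.2793 0.0208] [-0.2843  0.4922  1.6623 -0.5406  0.7249 -0.3752]
15 [350.1823 489.4252] [321.643  278.5833] 0.13535869363052855
20 [364.239  492.5855] [317.351  277.9883] 0.21849304443657463
25 [378.2022 494.5785] [313.16  277.785] 0.3000193810502131
0.124 [ 0.6595 -0.2534  0.1375] (array([ 0.39,  0.08, -0.01]), array([0.03, 0.03, 0.  ]))
0.118 [ 0.6604 -0.2552  0.1318] (array([ 0.59,  0.11, -0.01]), array([0.03, 0.03, 0.  ]))
0.117 [ 0.6606 -0.2555  0.1309] (array([ 0.62,  0.11, -0.02]), array([0.03, 0.03, 0.  ]))
```

View pics/s10.png

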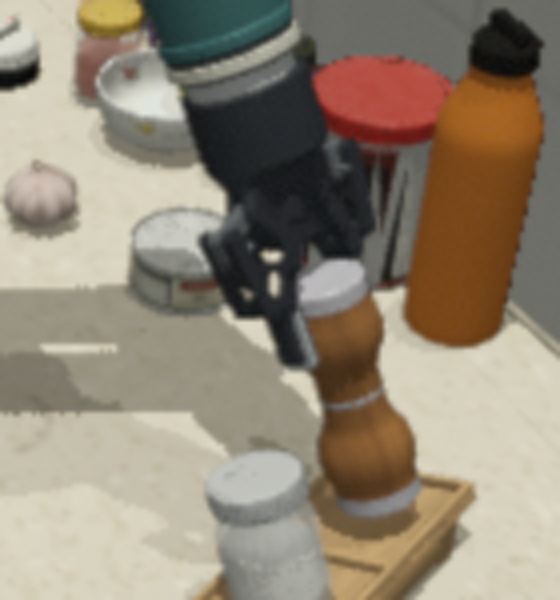

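View pics/w10.png

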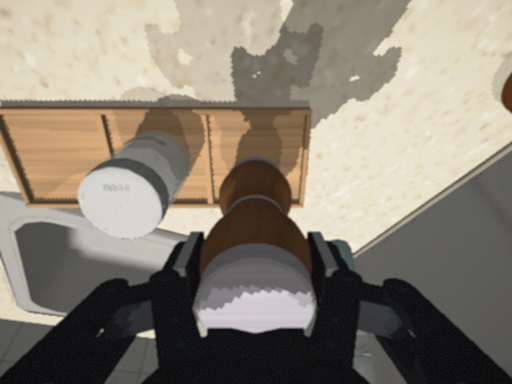

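>>> step_arm --series '[[[0.2,0.03,0,0,0,0,-1],[0.35,0.06,0,0,0,0,-1],[0.45,0.08,0,0,0,0,-1],[0.52,0.09,0,0,0,0,-1],[0.52,0.09,0,0,0,0,-1],[0.52,0.09,0,0,0,0,-1]]]'

```text
time: 13.2
tool_pos: [0.66, -0.2543, 0.1332]
tool_rot: [-1.571, 1.091, -1.117]
contact_force: [-0.1, -0.2, -4.3]
finger_gap: 0.0574
```

Run:
```python
from h import *
F=[]
for i in range(3):
    imaging.grab_frame('side'); s=env.state(); F.append(np.r_[s['contact_force'],s['torque']])
print(np.mean(F,0),s['tool_pos'])
Rg=Rtilt(27.5)
for h in (.117,.115,.113): g=BL+h*n+Rg[:,0]*.004; print(h,g,delta(g,Rg))
```

```text
[-0.3853 -0.1136 -3.838   0.5399  0.2687 -0.002 ] [ 0.6601 -0.2542  0.1335]
0.117 [ 0.6606 -0.2555  0.1309] (array([ 0.1 , -0.  , -0.01]), array([0.04, 0.02, 0.  ]))
0.115 [ 0.6609 -0.2561  0.129 ] (array([ 0.16,  0.01, -0.01]), array([0.04, 0.02, 0.  ]))
0.113 [ 0.6612 -0.2568  0.1271] (array([ 0.23,  0.02, -0.01]), array([0.04, 0.02, 0.  ]))
```

No contact yet; lower in small increments.

>>> step_arm --series '[[[0.07,0.01,0,0,0,0,-1],[0.14,0.02,0,0,0,0,-1],[0.14,0.02,0,0,0,0,-1],[0.14,0.02,0,0,0,0,-1]]]'

```text
time: 13.75
tool_pos: [0.6613, -0.256, 0.1307]
tool_rot: [-1.569, 1.089, -1.115]
contact_force: [-2.4, 1.4, 6.2]
finger_gap: 0.0574
```

>>> step_arm --series '[[[0.05,0.01,0,0,0,0,-1],[0.1,0.02,0,0,0,0,-1],[0.1,0.02,0,0,0,0,-1],[0.1,0.02,0,0,0,0,-1]]]'

```text
time: 14.15
tool_pos: [0.6624, -0.2578, 0.131]
tool_rot: [-1.568, 1.085, -1.114]
contact_force: [-8.8, 3.5, 22.0]
finger_gap: 0.0571
```

Run:
```python
from h import *
F=[]
st=snap('side','s11',(260,110,140,150),4);st=snap('wrist','w11')
for i in range(2):
    imaging.grab_frame('side'); s=env.state(); F.append(np.r_[s['contact_force'],s['torque']])
print(np.mean(F,0),s['tool_pos'])
```

```text
[-7.9788  3.3904 22.0272 -0.8929  1.1919 -0.6058] [ 0.6624 -0.2578  0.1309]
```

View pics/s11.png

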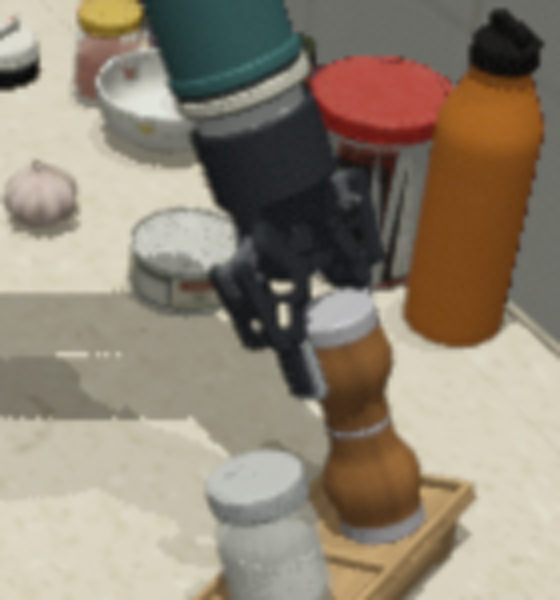

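>>> step_arm --series '[[[-0.06,-0.01,0,0,0,0,-1],[-0.12,-0.02,0,0,0,0,-1],[-0.12,-0.02,0,0,0,0,-1]]]'

```text
time: 14.65
tool_pos: [0.6609, -0.2554, 0.1306]
tool_rot: [-1.569, 1.09, -1.115]
contact_force: [-2.5, 0.7, 4.7]
finger_gap: 0.0574
```

>>> step_arm --series '[[[0,0,0,0,0,0,0.7],[0,0,0,0,0,0,0.7],[0,0,0,0,0,0,0.7],[0,0,0,0,0,0,0.7]]]'

```text
time: 15.05
tool_pos: [0.6606, -0.2553, 0.1295]
tool_rot: [-1.571, 1.091, -1.117]
contact_force: [-0.3, 0.6, 0.2]
finger_gap: 0.0726
```

Run:
```python
from h import *
st=snap('side','s12',(260,110,140,150),4);st=snap('wrist','w12')
print(st['contact_force'],st['finger_gap'],st['tool_pos'])
```

```text
[-0.2784 -0.7    -0.672 ] 0.07258966907536449 [ 0.6605 -0.2553  0.1296]
```

View pics/s12.png

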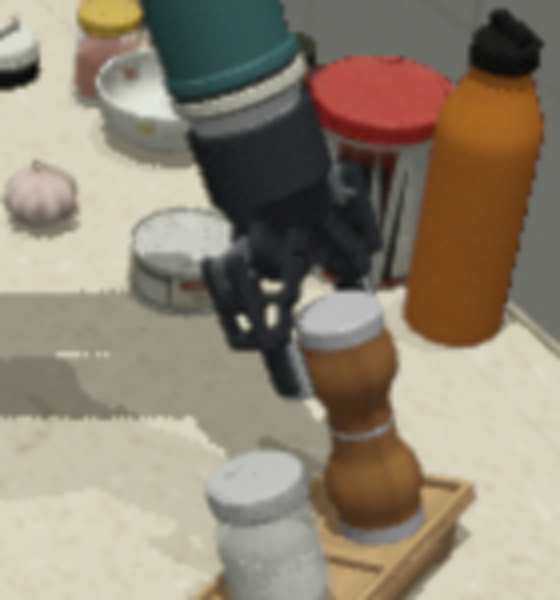

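View pics/w12.png

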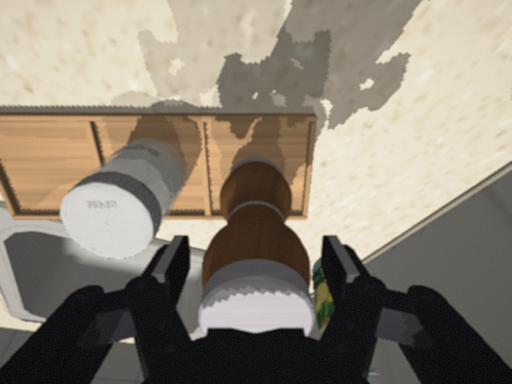

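>>> step_arm --series '[[[-0.5,0,0,0,0,0,0.7],[-1.2,0,0,0,0,0,0.7],[-2,0,0,0,0,0,0.7],[-3,0,0,0,0,0,0.7],[-4,0,0,0,0,0,0.7],[-4,0,0,0,0,0,0.7]]]'

```text
time: 15.75
tool_pos: [0.638, -0.2043, 0.2418]
tool_rot: [-1.558, 1.086, -1.104]
contact_force: [0.5, -0.3, 0.9]
finger_gap: 0.0726
```

Run:
```python
from h import *
st=env.state()
print(st['tool_pos'],st['qpos'])
for p in ([.477,.27,.24],[.49,.25,.22]): print(delta(p,Rdown(-79)))
t,r=delta([.5,-.05,.27],Rdown(-20));print(t,r)
```

```text
[ 0.638  -0.2043  0.2418] [-0.2158  0.3466  1.637  -0.481   0.8966 -0.4154]
(array([-7.65, 14.69,  2.13]), array([20.54,  5.13,  3.83]))
(array([-6.69, 14.3 ,  2.23]), array([20.54,  5.13,  3.83]))
[-3.93  5.43 -1.86] [9.02 2.3  5.22]
```

>>> step_arm --series '[[[-0.8,0.8,-0.3,1,0.25,0.6,1],[-1.3,1.5,-0.6,2,0.5,1.2,1],[-1.8,2.2,-0.9,3,0.75,1.8,1],[-2.2,2.9,-1.1,4,1,2.4,1],[-2.6,3.6,-1.3,5,1.3,3,1],[-3,4.3,-1.5,6,1.5,3.5,1],[-3.4,4.9,-1.7,7,1.8,4.1,1],[-3.8,5.3,-1.8,8,2,4.7,1],[-3.93,5.43,-1.86,9,2.3,5.2,1],[-3.93,5.43,-1.86,9,2.3,5.2,1]]]'

```text
time: 16.75
tool_pos: [0.4985, -0.0515, 0.2659]
tool_rot: [-2.813, 1.563, 3.119]
contact_force: [-0.2, -0.2, -0.5]
finger_gap: 0.0858
```

Run:
```python
from h import *
st=env.state()
print(st['tool_pos'],st['qpos'])
for p in ([.48,.25,.23],): print(delta(p,Rdown(-79)))
```

```text
[ 0.4985 -0.0515  0.2659] [-0.2395  0.1947  1.6763 -0.0017  1.2781  0.112 ]
(array([ 1.2 ,  9.23, -4.03]), array([11.78, -0.06,  0.07]))
```

>>> step_arm --series '[[[0,1,-0.4,1.2,0,0,1],[0.2,2,-0.9,2.4,0,0,1],[0.4,3,-1.3,3.6,0,0,1],[0.6,4,-1.8,4.8,0,0,1],[0.8,5,-2.2,6,0,0,1],[1,6,-2.6,7.2,0,0,1],[1.1,7,-3.1,8.4,0,0,1],[1.2,8,-3.5,9.6,0,0,1],[1.2,8.8,-3.9,10.8,0,0,1],[1.2,9.2,-4,11.8,0,0,1],[1.2,9.2,-4,11.8,0,0,1],[1.2,9.2,-4,11.8,0,0,1]]]' --newtons 20

```text
time: 17.95
tool_pos: [0.4802, 0.249, 0.2293]
tool_rot: [-1.584, 1.563, -2.959]
contact_force: [-0.3, -0.0, -0.3]
finger_gap: 0.0856
```

Run:
```python
from h import *
st=snap('wrist','w13'); snap('side','s13',(240,110,170,190),3);W=cam('wrist',st)
print(st['tool_pos'],st['qpos'])
im=cv2.imread('pics/w13_raw.png');hsv=cv2.cvtColor(im,cv2.COLOR_BGR2HSV)
m=cv2.inRange(hsv,(3,110,40),(16,255,255))
nn,l,s,c=cv2.connectedComponentsWithStats(m)
for i in range(1,nn):
    if s[i][4]>500: print(s[i],c[i],plane(W,c[i],.03))
```

```text
[0.4802 0.249  0.2293] [0.3497 0.288  1.6446 0.0015 1.2172 1.7238]
[ 213  116   47   52 1993] [236.3628 139.3527] [0.5026 0.2774 0.03  ]
[ 216  171   45   50 1770] [237.7435 195.9429] [0.4309 0.263  0.03  ]
[287 221  42  39 915] [306.682  238.1978] [0.3884 0.1598 0.03  ]
```

View pics/w13.png

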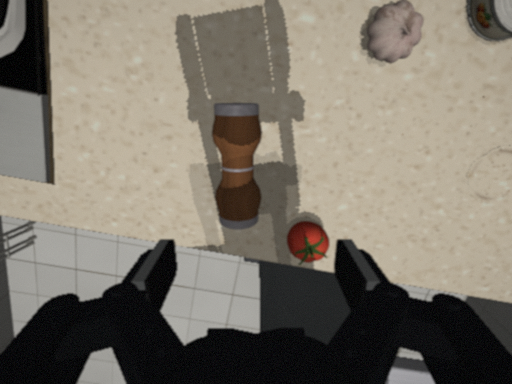

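View pics/s13.png

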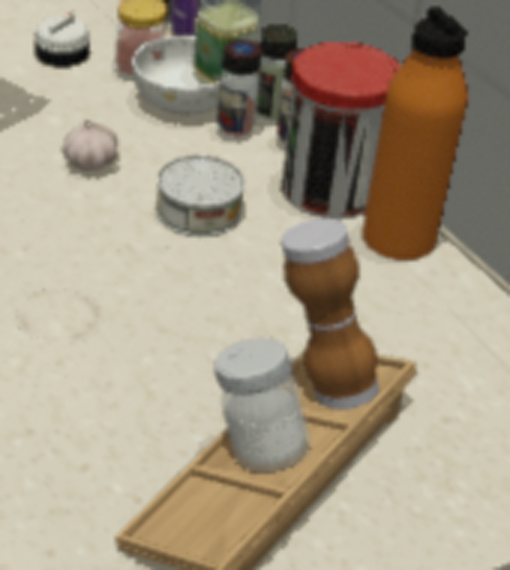

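Run:
```python
from h import *
print(delta([.510,.278,.016],Rdown(-78.8)))
print(delta([.510,.278,.1],Rdown(-78.8)))
```

```text
(array([ 7.11,  1.22, -0.77]), array([-0.02, -0.01,  0.1 ]))
(array([ 4.31,  1.2 , -0.78]), array([-0.02, -0.01,  0.1 ]))
```

>>> step_arm --series '[[[1,0.6,-0.4,0,0,0.1,1],[2.2,1.2,-0.77,0,0,0.1,1],[3.6,1.2,-0.77,0,0,0.1,1],[5,1.2,-0.77,0,0,0.1,1],[6.2,1.2,-0.77,0,0,0.1,1],[7.1,1.22,-0.77,0,0,0.1,1],[7.1,1.22,-0.77,0,0,0.1,1],[7.1,1.22,-0.77,0,0,0.1,1]]]'

```text
time: 18.85
tool_pos: [0.5103, 0.2781, 0.0166]
tool_rot: [-3.077, 1.57, 1.827]
contact_force: [0.6, -0.3, -0.1]
finger_gap: 0.0854
```

Run:
```python
from h import *
st=snap('wrist','w14')
print(st['tool_pos'],st['contact_force'])
```

```text
[0.5103 0.2781 0.0166] [ 0.5877 -0.3481 -0.0674]
```

View pics/w14.png

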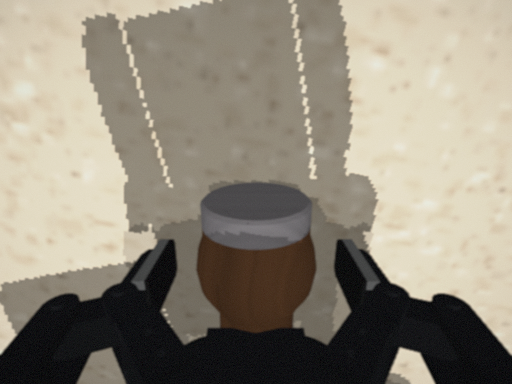

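Centred, same as before on the first mill. Close and test-lift.

>>> step_arm --series '[[[0,0,0,0,0,0,-1],[0,0,0,0,0,0,-1],[0,0,0,0,0,0,-1],[0,0,0,0,0,0,-1],[0,0,0,0,0,0,-1],[0,0,0,0,0,0,-1],[-0.3,0,0,0,0,0,-1],[-0.6,0,0,0,0,0,-1],[-0.8,0,0,0,0,0,-1],[-0.8,0,0,0,0,0,-1],[-0.8,0,0,0,0,0,-1]]]' --newtons 20

```text
time: 20.0
tool_pos: [0.5101, 0.2788, 0.0406]
tool_rot: [2.436, 1.569, 1.057]
contact_force: [0.5, 0.6, -4.3]
finger_gap: 0.0589
```

Run:
```python
from h import *
F=[]
st=snap('side','s15',(150,70,150,130),5)
for i in range(4):
    imaging.grab_frame('side'); s=env.state(); F.append(np.r_[s['contact_force'],s['torque']])
print(np.mean(F,0),np.std(F,0),s['finger_gap'],s['tool_pos'])
```

```text
[-0.2687 -0.0397 -4.1069  0.001  -0.092  -0.0283] [0.3141 0.4749 0.4184 0.0223 0.042  0.0127] 0.05854597081089919 [0.5098 0.2787 0.04  ]
```

View pics/s15.png

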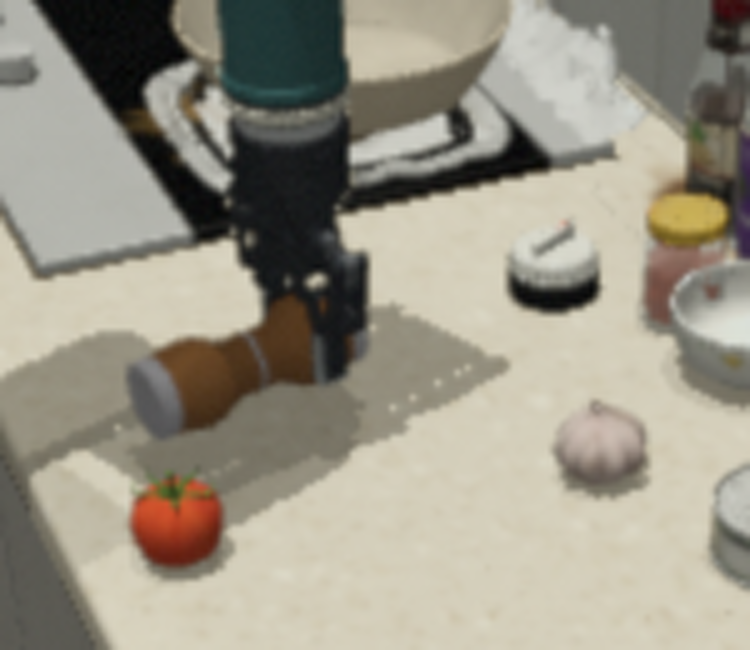

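>>> step_arm --series '[[[0.4,0,0,0,0,0,-1],[0.75,0,0,0,0,0,-1],[0.78,0,0,0,0,0,-1],[0.78,0,0,0,0,0,1],[0.78,0,0,0,0,0,1],[0.78,0,0,0,0,0,1],[0.78,0,0,0,0,0,1],[0.78,-0.7,0,0,0,0,1],[0.78,-1.4,0,0,0,0,1],[0.78,-2.1,0,0,0,0,1],[0.78,-2.75,0,0,0,0,1],[0.78,-2.75,0,0,0,0,1],[0.78,-2.75,0,0,0,0,1]]]'

```text
time: 21.55
tool_pos: [0.4298, 0.2635, 0.0172]
tool_rot: [2.217, 1.568, 0.838]
contact_force: [-0.2, -0.3, 0.2]
finger_gap: 0.0855
```

Run:
```python
from h import *
st=snap('wrist','w16')
print(st['contact_force'],st['torque'],st['finger_gap'],st['tool_pos'])
```

```text
[-0.1863 -0.33    0.2455] [ 0.0364  0.0142 -0.0204] 0.08550489985307927 [0.4298 0.2635 0.0172]
```

View pics/w16.png

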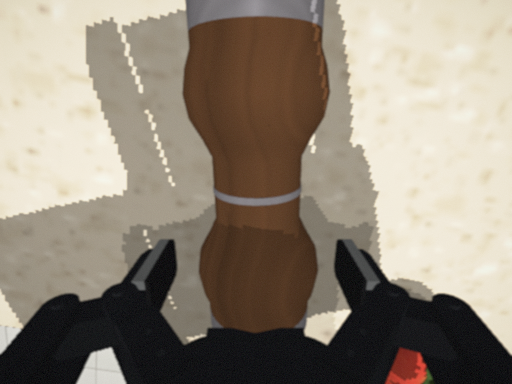

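>>> step_arm --series '[[[0,0,0,0,0,0,-1],[0,0,0,0,0,0,-1],[0,0,0,0,0,0,-1],[0,0,0,0,0,0,-1],[0,0,0,0,0,0,-1],[0,0,0,0,0,0,-1],[-0.3,0,0,0,0,0,-1],[-0.6,0,0,0,0,0,-1],[-0.8,0,0,0,0,0,-1],[-0.8,0,0,0,0,0,-1],[-0.8,0,0,0,0,0,-1]]]' --newtons 20

```text
time: 22.7
tool_pos: [0.4283, 0.2629, 0.0411]
tool_rot: [-2.962, 1.57, 1.942]
contact_force: [-1.2, -0.5, -1.2]
finger_gap: 0.0586
```

Run:
```python
from h import *
F=[]
for i in range(4):
    imaging.grab_frame('side'); s=env.state(); F.append(np.r_[s['contact_force'],s['torque']])
print(np.mean(F,0),np.std(F,0),s['finger_gap'],s['tool_pos'])
```

```text
[-1.3713  0.0793 -1.6981  0.0158  0.2494  0.0186] [0.3305 0.1172 0.3147 0.0229 0.0351 0.0277] 0.0586906522977933 [0.4284 0.2629 0.0406]
```

>>> step_arm --series '[[[-0.5,0,0,0,0,0,-1],[-1,0,0,0,0,0,-1],[-1.5,0,0,0,0,0,-1],[-2,0,0,0,0,0,-1],[-2.5,0,0,0,0,0,-1],[-2.9,0,0,0,0,0,-1],[-3.3,0,0,0,0,0,-1],[-3.7,0,0,0,0,0,-1],[-4.2,0,0,0,0,0,-1],[-5,0,0,0,0,0,-1],[-6,0,0,0,0,0,-1],[-6.5,0,0,0,0,0,-1],[-6.5,0,0,0,0,0,-1],[-6.5,0,0,0,0,0,-1],[-6.5,0,0,0,0,0,-1]]]'

```text
time: 24.4
tool_pos: [0.428, 0.2624, 0.2347]
tool_rot: [-1.916, 1.569, 2.988]
contact_force: [-0.6, 0.4, -4.5]
finger_gap: 0.0591
```

Run:
```python
from h import *
st=snap('side','s17',(130,30,180,150),4);st=snap('wrist','w17')
print(st['tool_pos'],st['contact_force'],st['torque'],st['finger_gap'],st['qpos'])
print(delta([.56,0.05,.30],Rdown(-35)))
```

```text
[0.428  0.2624 0.2346] [ 0.6484 -0.4455 -4.4622] [ 0.0003 -0.0448  0.0042] 0.058819742495408854 [0.4115 0.2235 1.722  0.0011 1.1979 1.7903]
(array([-2.19,  2.96,  7.79]), array([-8.8 , -0.01,  0.02]))
```

View pics/s17.png

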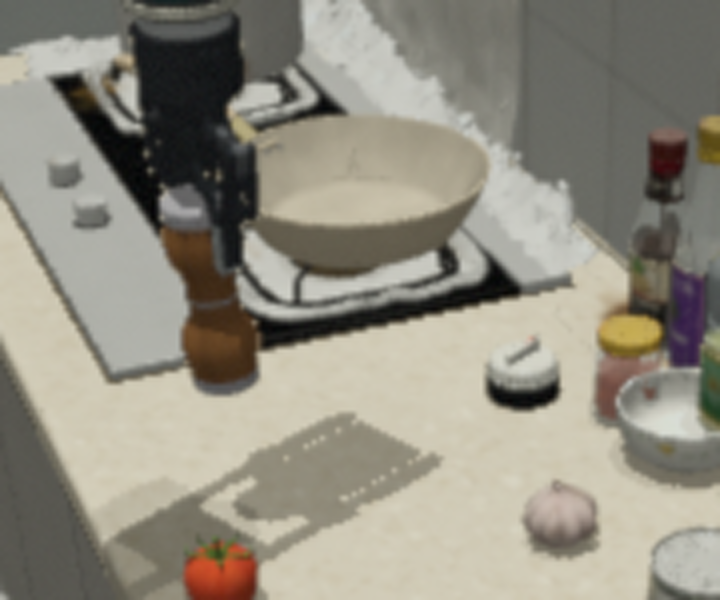

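View pics/w17.png

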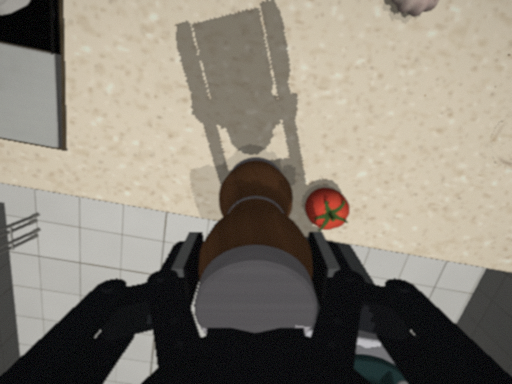

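>>> step_arm --series '[[[-0.3,0.3,0.6,0,0,0,-1],[-0.8,0.6,1.3,-1,0,0,-1],[-1.3,1,2.1,-2,0,0,-1],[-1.8,1.4,2.9,-3,0,0,-1],[-2.1,1.8,3.7,-4,0,0,-1],[-2.1,2.1,4.5,-5,0,0,-1],[-2.1,2.4,5.3,-6,0,0,-1],[-2.1,2.6,6.1,-7,0,0,-1],[-2.1,2.8,6.9,-8,0,0,-1],[-2.1,2.9,7.5,-8.6,0,0,-1],[-2.1,2.9,7.8,-8.8,0,0,-1],[-2.1,2.9,7.8,-8.8,0,0,-1]]]' --newtons 60

```text
time: 25.7
tool_pos: [0.5588, 0.0483, 0.2975]
tool_rot: [-3.062, 1.569, 2.608]
contact_force: [-1.8, 0.7, -4.5]
finger_gap: 0.0573
```

Run:
```python
from h import *
Rg=Rtilt(20)
st=env.state();print(st['tool_pos'],st['qpos'])
for h in (.21,.18): g=BR+h*n+Rg[:,0]*.004; print(h,g,delta(g,Rg), delta(g,Rdown(25.8)))
```

```text
[0.5588 0.0483 0.2975] [-0.0375  0.2553  1.5143  0.0009  1.3737  0.5753]
0.21 [ 0.4785 -0.3077  0.2181] (array([  2.64, -11.25,   4.64]), array([-12.05,  -2.15,  -3.62])) (array([  2.64, -11.25,   4.64]), array([-12.18,  -0.02,  -0.01]))
0.18 [ 0.483  -0.3169  0.1899] (array([  3.58, -11.41,   4.94]), array([-12.05,  -2.15,  -3.62])) (array([  3.58, -11.41,   4.94]), array([-12.18,  -0.02,  -0.01]))
```

>>> step_arm --series '[[[0,-0.5,0.2,-0.5,-0.1,-0.2,-1],[0,-1.2,0.5,-1.3,-0.2,-0.4,-1],[0,-2.1,0.9,-2.3,-0.4,-0.7,-1],[0,-3,1.2,-3.3,-0.6,-1,-1],[0,-3.9,1.6,-4.3,-0.8,-1.3,-1],[0,-4.8,2,-5.3,-1,-1.6,-1],[0,-5.7,2.4,-6.3,-1.1,-1.9,-1],[0,-6.6,2.8,-7.3,-1.3,-2.2,-1],[0.2,-7.5,3.1,-8.3,-1.5,-2.5,-1],[0.5,-8.4,3.5,-9.3,-1.7,-2.8,-1],[1,-9.3,3.9,-10.2,-1.8,-3.1,-1],[1.5,-10.2,4.2,-11.1,-2,-3.3,-1],[2,-10.8,4.5,-11.8,-2.1,-3.5,-1],[2.4,-11.1,4.6,-12.05,-2.15,-3.6,-1],[2.6,-11.25,4.64,-12.05,-2.15,-3.6,-1],[2.6,-11.25,4.64,-12.05,-2.15,-3.6,-1],[2.6,-11.25,4.64,-12.05,-2.15,-3.6,-1]]]'

```text
time: 27.4
tool_pos: [0.4797, -0.306, 0.2204]
tool_rot: [-1.559, 1.223, -1.108]
contact_force: [0.3, -0.9, -4.8]
finger_gap: 0.0577
```

Run:
```python
from h import *
st=snap('side','s18',(230,110,180,200),3);st=snap('wrist','w18')
print(st['tool_pos'],st['contact_force'],st['torque'],st['finger_gap'],st['qpos'])
S=cam('side')
Rg=rot(st['tool_rot']);c=st['tool_pos']-Rg[:,0]*.004;off=(230,110);s=3
for ph in (5,10,15,20,25):
        p=np.radians(ph);d=np.cos(p)*np.array([0,0,1.])-np.sin(p)*xt
        B=(proj(S,c-.116*d)-off)*s;Tp=(proj(S,c+.034*d)-off)*s;print(ph,B,Tp,(B-Tp)[0]/(B-Tp)[1])
```

```text
[ 0.4801 -0.3061  0.2208] [ 0.3466 -0.5233 -4.6272] [ 0.3997  0.1544 -0.0413] 0.056877677738335373 [-0.5784  0.2133  1.8388 -0.2423  0.8002 -0.8858]
5 [177.3484 401.8305] [170.7745 234.3565] 0.03925324961373429
10 [188.3659 406.6474] [167.2976 233.1363] 0.12142292245345553
15 [199.4003 410.571 ] [163.8732 232.2434] 0.1992241958367917
20 [210.3811 413.5594] [160.528  231.6832] 0.27410455115220855
25 [221.235  415.5741] [157.2882 231.4578] 0.3473172195524589
```

View pics/s18.png

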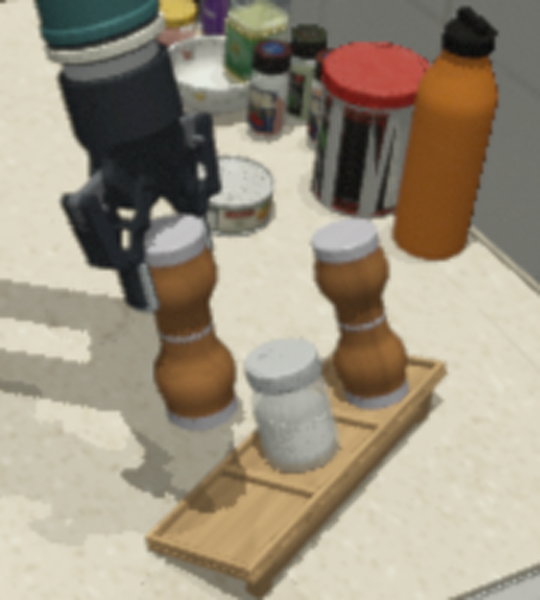

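View pics/w18.png

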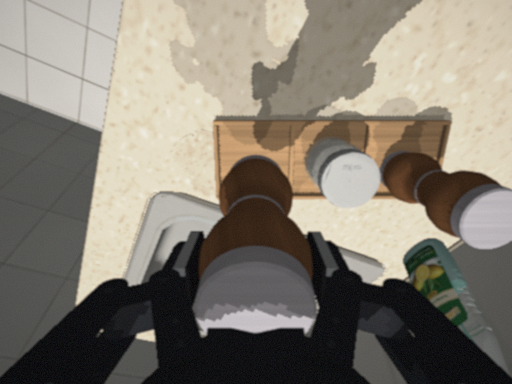

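Run:
```python
from h import *
Rg=Rtilt(28.3)
for h in (.18,.15,.122,.118): g=BR+h*n+Rg[:,0]*.004; print(h,g,delta(g,Rg))
```

```text
0.18 [ 0.4832 -0.3174  0.1901] (array([ 1.1 , -0.01, -0.08]), array([ 0.  ,  0.06, -1.66]))
0.15 [ 0.4877 -0.3266  0.1619] (array([ 2.1 , -0.01, -0.08]), array([ 0.  ,  0.06, -1.66]))
0.122 [ 0.4919 -0.3352  0.1356] (array([ 3.03, -0.01, -0.09]), array([ 0.  ,  0.06, -1.66]))
0.118 [ 0.4925 -0.3365  0.1319] (array([ 3.16, -0.01, -0.09]), array([ 0.  ,  0.06, -1.66]))
```

>>> step_arm --series '[[[0.3,0,0,0,0,-0.4,-1],[0.6,0,-0.04,0,0,-0.8,-1],[1,0,-0.08,0,0,-1.2,-1],[1.4,0,-0.08,0,0,-1.6,-1],[1.8,0,-0.08,0,0.06,-1.66,-1],[2.2,0,-0.08,0,0.06,-1.66,-1],[2.5,0,-0.08,0,0.06,-1.66,-1],[2.5,0,-0.08,0,0.06,-1.66,-1],[2.5,0,-0.08,0,0.06,-1.66,-1]]]'

```text
time: 28.4
tool_pos: [0.4888, -0.3308, 0.1499]
tool_rot: [-1.573, 1.078, -1.123]
contact_force: [-0.1, -0.2, -3.1]
finger_gap: 0.0575
```

Run:
```python
from h import *
st=snap('side','s19',(230,130,180,190),3);st=snap('wrist','w19')
print(st['tool_pos'],st['contact_force'],st['torque'],st['qpos'])
Rg=Rtilt(28.3)
for h in (.122,.118,.116): g=BR+h*n+Rg[:,0]*.004; print(h,g,delta(g,Rg,st))
```

```text
[ 0.4888 -0.3308  0.1501] [-0.4545  0.1412 -3.8132] [ 0.5686  0.2931 -0.0097] [-0.5539  0.3286  1.9756 -0.5827  0.4822 -0.5313]
0.122 [ 0.4919 -0.3352  0.1356] (array([0.51, 0.07, 0.03]), array([-0.  , -0.01, -0.01]))
0.118 [ 0.4925 -0.3365  0.1319] (array([0.64, 0.09, 0.03]), array([-0.  , -0.01, -0.01]))
0.116 [ 0.4928 -0.3371  0.13  ] (array([0.71, 0.1 , 0.03]), array([-0.  , -0.01, -0.01]))
```

View pics/s19.png

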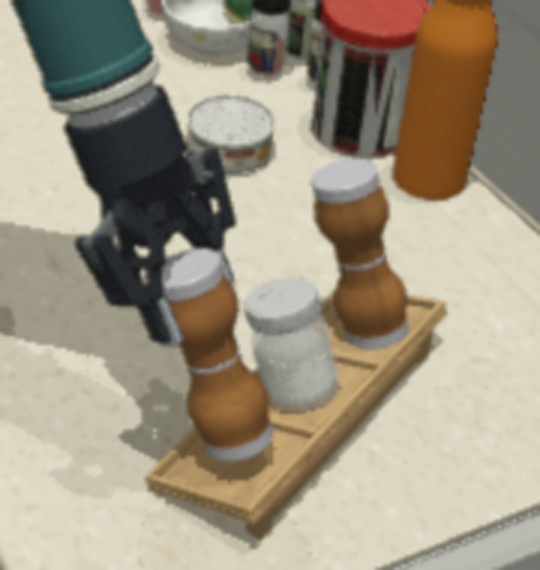

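View pics/w19.png

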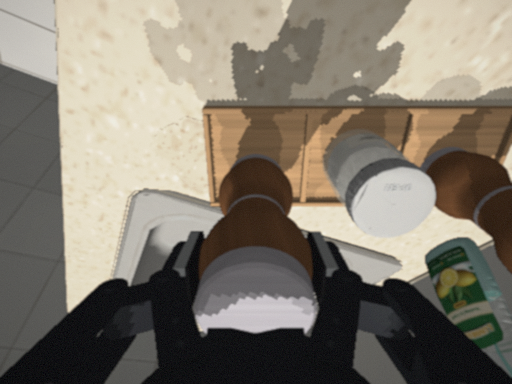

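>>> step_arm --series '[[[0.2,0.03,0,0,0,0,-1],[0.35,0.05,0.03,0,0,0,-1],[0.45,0.06,0.03,0,0,0,-1],[0.52,0.07,0.03,0,0,0,-1],[0.52,0.07,0.03,0,0,0,-1],[0.52,0.07,0.03,0,0,0,-1]]]'

```text
time: 29.1
tool_pos: [0.4917, -0.3351, 0.1349]
tool_rot: [-1.574, 1.078, -1.124]
contact_force: [0.7, -0.4, -4.1]
finger_gap: 0.0572
```

>>> step_arm --series '[[[0.05,0.01,0,0,0,0,-1],[0.1,0.02,0,0,0,0,-1],[0.1,0.02,0,0,0,0,-1]]]'

```text
time: 29.4
tool_pos: [0.4921, -0.3359, 0.1319]
tool_rot: [-1.574, 1.078, -1.124]
contact_force: [-0.6, 0.9, -4.3]
finger_gap: 0.0572
```

>>> step_arm --series '[[[0.04,0.01,0,0,0,0,-1],[0.08,0.02,0,0,0,0,-1],[0.08,0.02,0,0,0,0,-1],[0.08,0.02,0,0,0,0,-1]]]'

```text
time: 29.8
tool_pos: [0.4923, -0.3364, 0.1296]
tool_rot: [-1.574, 1.078, -1.124]
contact_force: [-1.0, -0.0, -3.7]
finger_gap: 0.0576
```

>>> step_arm --series '[[[0.04,0.01,0,0,0,0,-1],[0.08,0.02,0,0,0,0,-1],[0.08,0.02,0,0,0,0,-1],[0.08,0.02,0,0,0,0,-1]]]'

```text
time: 30.2
tool_pos: [0.4931, -0.3376, 0.1282]
tool_rot: [-1.573, 1.076, -1.123]
contact_force: [-2.8, 1.7, 5.6]
finger_gap: 0.0574
```

Run:
```python
from h import *
st=snap('side','s20',(230,130,180,190),3);st=snap('wrist','w20')
print(st['tool_pos'],st['contact_force'],st['torque'],(st['tool_pos']-BR)@n)
```

```text
[ 0.4932 -0.3375  0.1283] [-3.2812  2.4246  6.2469] [ 0.0237  0.4624 -0.1498] 0.11021296287816272
```

View pics/s20.png

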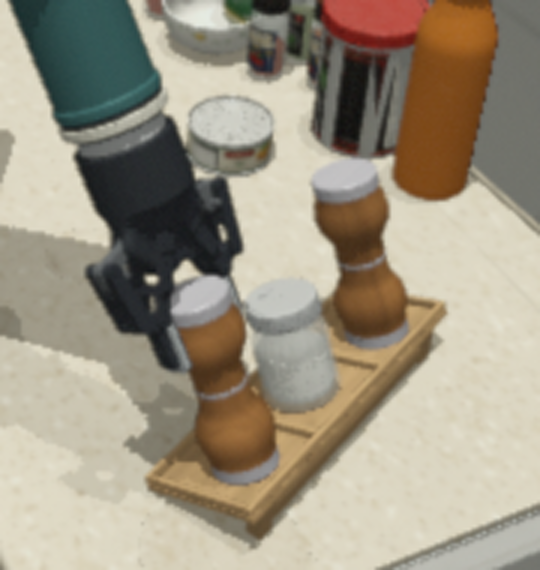

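>>> step_arm --series '[[[0,0,0,0,0,0,0.7],[0,0,0,0,0,0,0.7],[0,0,0,0,0,0,0.7],[0,0,0,0,0,0,0.7]]]'

```text
time: 30.7
tool_pos: [0.4928, -0.3371, 0.1272]
tool_rot: [-1.573, 1.078, -1.123]
contact_force: [-1.0, -0.0, -0.9]
finger_gap: 0.0727
```

Run:
```python
from h import *
st=snap('side','s21',(230,130,180,190),3);st=snap('wrist','w21')
print(st['tool_pos'],st['contact_force'],st['finger_gap'])
```

```text
[ 0.4928 -0.337   0.1272] [ 0.299  -1.0512  0.987 ] 0.0725527345372461
```

View pics/s21.png

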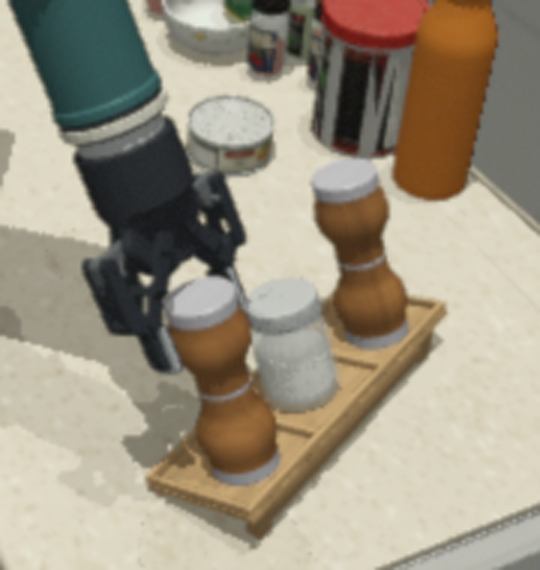

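View pics/w21.png

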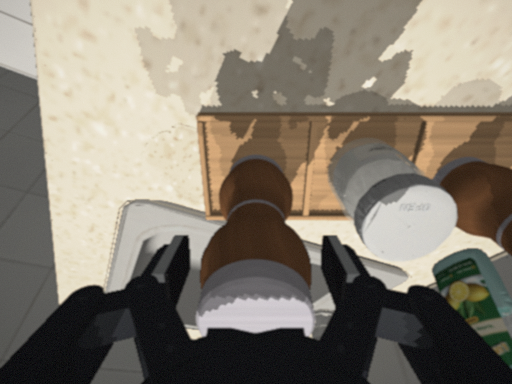

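The mill stays upright after release. Retreat along the tool axis.

>>> step_arm --series '[[[-0.5,0,0,0,0,0,0.7],[-1.2,0,0,0,0,0,0.7],[-2,0,0,0,0,0,0.7],[-3,0,0,0,0,0,0.7],[-4,0,0,0,0,0,0.7],[-4.6,0,0,0,0,0,0.7],[-4.6,0,0,0,0,0,0.7]]]'

```text
time: 31.5
tool_pos: [0.4654, -0.278, 0.2514]
tool_rot: [-1.568, 1.074, -1.117]
contact_force: [0.4, -0.2, 0.4]
finger_gap: 0.0723
```

Run:
```python
from h import *
st=snap('side','s22',(220,130,190,190),3);st=snap('wrist','w22');snap('side','s22f')
print(st['tool_pos'],st['contact_force'],st['finger_gap'],st['time'])
S=cam('side')
for nm,B in (('L',BL),('R',BR)):
    print(nm,[((proj(S,B+h*n)-[220,130])*3).round(0) for h in (0,.075,.15)])
```

```text
[ 0.465  -0.2781  0.2499] [ 0.4951  0.9439 -0.3575] 0.07276289037180081 31.55
L [array([396., 330.]), array([379., 252.]), array([362., 171.])]
R [array([268., 462.]), array([245., 380.]), array([221., 293.])]
```

View pics/s22.png

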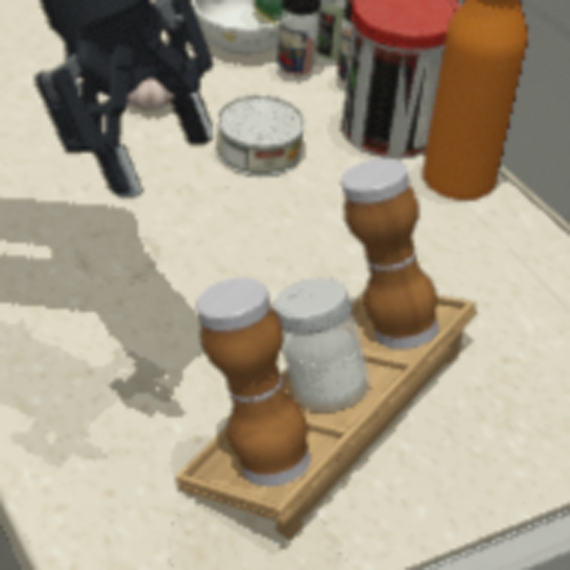

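View pics/w22.png

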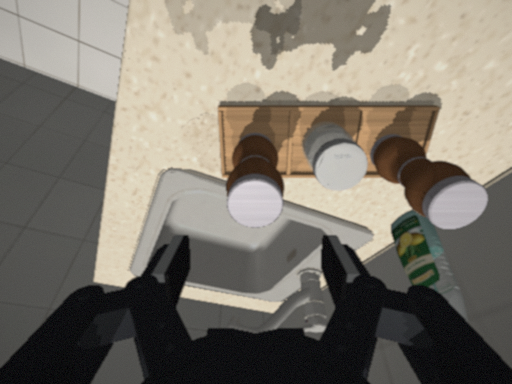

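View pics/s22f.png

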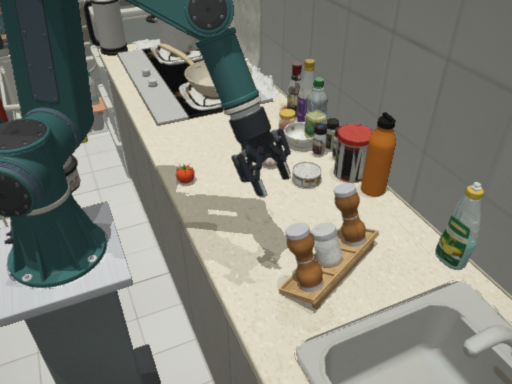

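Run:
```python
from h import *
S=cam('side');st=env.state();W=cam('wrist',st)
sim=cv2.imread('pics/s22_raw.png');wim=cv2.imread('pics/w22_raw.png')
a=cv2.resize(sim[175:245,270:370],None,fx=7,fy=7,interpolation=cv2.INTER_CUBIC);cv2.imwrite('pics/z1.png',a)
b=cv2.resize(wim[90:235,205:500],None,fx=2.7,fy=2.7,interpolation=cv2.INTER_CUBIC);cv2.imwrite('pics/z2.png',b)
```

```text
(no output)
```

View pics/z1.png

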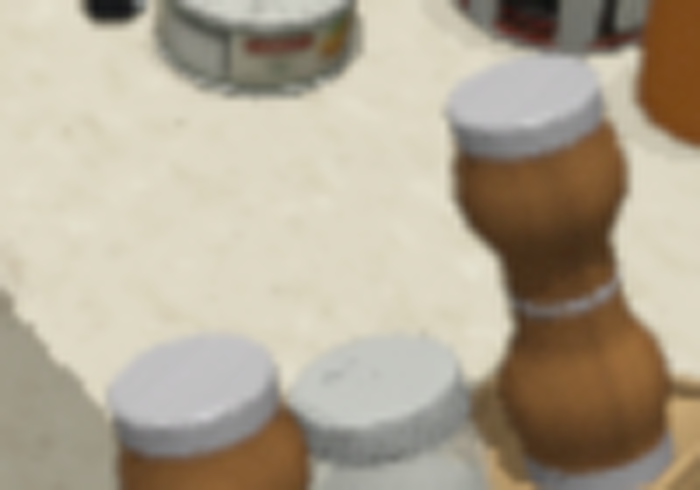

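View pics/z2.png

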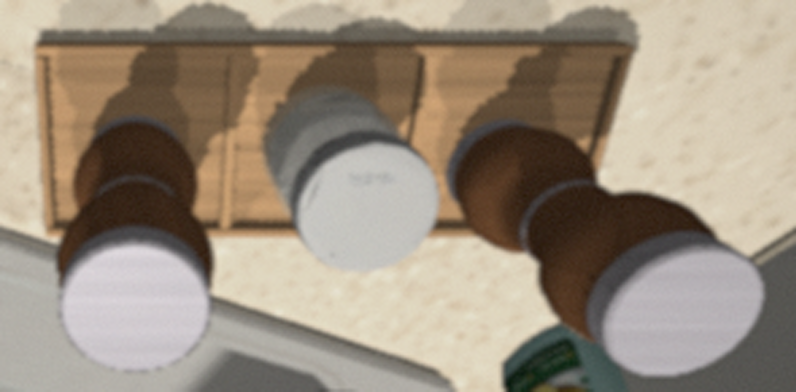

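Run:
```python
from h import *
S=cam('side');st=env.state();W=cam('wrist',st)
X=np.cross(yt,n)
for nm,B,s,w in (('L',BL,(345,188.6),(458.3,202.2)),('R',BR,(297.7,229.7),(255.4,203.3))):
    p,e=tri([ray(S,s),ray(W,w)]);d=p-B;print(nm,p,e,'xt,yt,n',d@X,d@yt,d@n)
print(S and [plane(S,(184.9,174.6),.031)])
im=cv2.imread('pics/s22_raw.png');hsv=cv2.cvtColor(im,cv2.COLOR_BGR2HSV);m=cv2.inRange(hsv,(3,110,40),(16,255,255))
k,l,s_,c=cv2.connectedComponentsWithStats(m)
print([(s_[i],c[i]) for i in range(1,k) if 170<c[i][0]<200 and s_[i][4]>60])
```

```text
L [ 0.6624 -0.2512  0.1624] [np.float64(0.0009892604295165894), np.float64(0.000989260429516626)] xt,yt,n 0.008359963657191735 0.0034796304809966644 0.14371142608817433
R [ 0.4909 -0.3334  0.1644] [np.float64(0.0008590417319172832), np.float64(0.0008590417319174029)] xt,yt,n 0.008496965384866566 -2.4103631756463908e-05 0.1458060271937492
[array([0.3785, 0.1437, 0.031 ])]
[(array([176, 166,  18,  17, 229], dtype=int32), array([184.7773, 174.7817]))]
```

Run:
```python
from h import *
print(env.state()['time'],env.state()['contact_force'],env.state()['joint_vel'].round(3)); print(job.hand_in())
```

```text
31.65 [ 0.2833 -0.8873  0.0228] [-0.005  0.017  0.005  0.     0.003 -0.003]
the job is handed in; nothing more can be done
None
```

Both mills now stand heavy end down, mill_b in bay_left and mill_a in bay_right. I handed the job in at 31.7 s of the 72 s allowed; it reports no verdict.

**Finding the heavy ends:** I lifted each mill a little by one end bulb and then by the other, rather than at mid-length. On both mills the far end is heavy. Held there, the mill lifted whole, about 4 N with little moment. Held by the near bulb, it gave about 1.7 N and 0.25 N m, and the other end stayed down.

**Placing:** I hung each mill from its light bulb, tilted the tool until the mill was square to the tray, lowered it until it touched the floor, released and backed off along the tool.

**Last checks:**
- **Upright:** both mills stayed standing after release. Their lean in the side view is within about 2° of square to the tray (limit 6.9°).
- **Position:** the top faces, measured from two views, are about 8 mm uphill of the bay centres and at most 4 mm off along the row.
- **Height:** the top faces came out 144 and 146 mm above my floor estimate, where 150 mm was expected. The two agree with each other, so I put this down to my tray height being a few mm off.
- **Other items:** the tomato's position in the image is unchanged, within 0.2 pixel. The tin and garlic looked in place in the side pictures but were not measured.
- **Robot:** the gripper is clear of everything.

**Disagreements:** the side view showed the mills about 5 mm off from where the arm's pose put them. My first tilt for mill_b left it about 7° short of square, so I lifted it and added tilt before setting it down. Pressing mill_b onto the floor reached about 22 N for a moment, and I eased off before releasing it.

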